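# Clamp a belt pulley on a delivery carrier with a ratchet lever

## Robot

A 6-joint arm with a two-finger parallel gripper is mounted at the origin on the work surface. World frame = base frame: x ahead of the robot, y to its left, z up, the work surface at z = 0. Lengths are in m, angles in rad, forces in N, time in s.
With the tool pointing down it reaches from about 0.3 to 0.875 m from the base axis. Payload 6.4 kg.
Tool frame: the origin (TCP) lies on the centre line of the jaws, within the pads' length; the fingertips stand 25 mm ahead of it and the grasp point (between the pads) lies 6 mm ahead of it (ctrl.tip_reach is the distance from the TCP to the fingertips, in m); z points along the fingers, y is the line along which they close (so a half turn about z gives the same grasp; the last joint's range is limited). The gripper opens to 85 mm and grips with 20 to 120 N. Pads are 22 mm wide; open, the fingers measure 114 mm over their backs; the gripper's body (76 mm by 85 mm) begins 54 mm behind the grasp point. The pads swing forward as they close: fully open they stand 13 mm farther back than shut.
Start: joints at [0.913, 0.181, 1.607, -0, 1.354, -0.206], TCP at [0.251, 0.517, 0.256] pointing down, gripper open.
Joint ranges: [-2.99, 2.99], [-0.89, 2.07], [0.3, 2.58], [-1.14, 4.28], [0, 2.63], [-3.12, 3.12]. Speed limits (rad/s): [2.57, 2.57, 3.01, 3.14, 3.14, 3.14].

## Interface

Orientations are given as a unit quaternion [w, x, y, z].
In Python, from bench import ctrl gives the robot as it stands.
- The arm moves only by the tool servo_tool, never from a script. Its argument "motion" is a list that holds one entry, the list of rows, each a list of 5 numbers: the shift along the tool's x, y, z in cm, then the turn about the tool's z in degrees, then the closure, from -1 (fully open) to 1 (shut). In form: [[[dx, dy, dz, twist, claw], ...]]. A call has 1 to 5 rows; each row is the pose to reach, as a shift and turn from the pose commanded when the call began, along the tool's axes at that moment; what a row does not reach only later rows make up. A row lasts 1/10 s, in which the tool goes at most 50 mm and 8.59 degrees, less where a joint would pass 70% of its speed; a pose out of reach is approached as far as the arm can. A call with a gripper value outside its range is refused whole. The fingers move at their own pace and stop on an object; the grip force is fixed at half the most. Time passes only in rows, so rows that repeat a pose let the fingers close. It gives the time, the measured TCP pose, the force, the opening and the grip force at its end, in the units of the state.
- ctrl.get_obs(): the state, without advancing time (a new reading comes with each control period).
- ctrl.camera(name): name is "scene" or "side" or "wrist"; returns a dict with "pixels" (420x560x3 uint8, red, green, blue), "depth" (420x560 float32, m along the optical axis (not along the pixel's ray), 0 where there is no reading), "fx", "fy", "cx", "cy" (pixels), "R" (3x3) and "t" (3): a world point X has camera coordinates R X + t; the wrist camera has in their place "hand_eye" (4x4, takes a point from camera to tool coordinates, whose origin is the TCP and whose axes are the flange's). Camera axes: x right, y down, z forward; pixel columns grow to the right and rows downward; lengths in m; the calibration is good to about 2 mm. A picture is of the moment at which its call begins: read the wrist's pose just before it.
- ctrl.hand_in(): hands the job in; it is judged then, once.
The state is a dict: "time_s": time; "q": joint angles; "dq": joint speeds; "joint_efforts": joint torques, N m; "eef_pos": TCP position; "eef_rot": TCP orientation; "wrist_force": force on the tool from outside, world axes, zero at the start; "torque": the same for the moment, N m; "opening": opening from 0.0 (shut) to 1.0 (fully open); "grasp_force": force on a finger pad.
Only numpy, scipy, OpenCV 4.12 (cv2) and the standard library are available. Lean on these libraries where they do the work, as an engineer would, in place of code of your own. Each camera call takes 0.05 s, during which the arm holds its last target. There are 200 camera calls.

## Task

Get the belt pulley ready for delivery on the steel carrier: throw every scrap of packing that lies on the carrier plate into the blue bin, then set the pulley flat on the plate and slide it under the clamp bar, fully home against both stop pins. Then work the ratchet lever back and forth in its short swing until the clamp bar is firmly tight on the pulley, and leave the other things on the bench where they are.

Things in the scene. Friction and masses are not known exactly. Their poses are not given: they have to be found in the camera images.
- carrier: Delivery carrier, fixed to the bench: steel plate 380 x 170 x 10 mm with a clamp at one end. Origin on the bench surface (z = 0) straight below the point home. The plate spans x -230 to 150, y -85 to 85 mm of this frame; x points from the open end to the clamp, z up; the pulley slides home along +x. Two stop pins (16 mm thick, tops 42 mm above the bench) stand at x 55, y 40 and -40 mm.
- home (a point): Point on the top of the carrier plate (10 mm above the bench), where the centre of the pulley's underside is when the pulley touches both stop pins. Axes as the carrier's.
- clamp_bar: Grey clamp bar, 46 mm wide, 22 mm thick, moving down the column: 6 mm for each radian of the clamp bolt. Origin on its underside at carrier x 60, y 0; z up. It reaches over carrier x 30 to 145 mm, so it overlaps the rear 30 mm of the rim of a pulley that is home, not its hub. Its underside starts 72 to 78 mm above the bench.
- clamp_bolt (a joint): Turn of the clamp bolt, rad, growing clockwise seen from above (tightening); starts at 0 to 1.0. Only the lever's forward swing turns it; it stays where it is as the lever swings back, and the lever cannot slacken it.
- lever (a joint): Ratchet lever angle, rad: 0 = fully back (towards carrier -x), 1.1 = fully forward (+x), hard stops at both; 0.55 points along carrier +y. Forward (clockwise from above) drives the bolt; the ratchet has 16 teeth, so up to 0.39 rad of a forward swing is lost. Back is free. It stays where left. Forward takes about 5 N at the grip while the bar is free; stalling at 12 to 15 N means firmly tight.
- lever_grip (a point): On the axis of the lever's upright black round grip, 24 mm thick, which stands from 149 to 209 mm above the bench; this point is 187 mm above it. It runs on a circle of 140 mm radius about the head axis. The lever arm below is 20 mm wide, 135 to 149 mm above the bench.
- head_axis (a point): Point on the vertical axis of the ratchet head and lever, 170 mm above the bench, at carrier x 115, y 0. The head is 90 mm across, 128 to 170 mm above the bench, bolt end up to 188 mm, on a 36 mm square column. Two thin bent posts (14 mm thick, tops 151 mm above the bench) at carrier x 38, y 92 and x 192, y 92 mm mark the ends of the lever's swing.
- pulley_thin: Aluminium belt pulley, rim 120 mm across and 33 mm thick, with a round hub 44 mm across standing 26 mm above the rim in the middle (59 mm high in all), 0.5 to 0.7 kg. Origin at the centre of its underside, z up through the hub. It starts on the bench, hub up. Only one of the two pulleys is there.
- pulley_thick: The same, with a rim 45 mm thick (71 mm high in all), 0.6 to 0.9 kg. Only one of the two pulleys is there.
- bin: Blue open bin for waste, fixed, 200 mm (x) x 160 mm (y) x 110 mm high, walls 5 mm; origin at the centre of its underside on the bench.
- scrap_block: Light wooden block 66 x 30 x 30 mm. Origin at the centre of its underside, x along its length, z up. It starts lying flat on the carrier plate (plate top 10 mm above the bench); may be absent.
- scrap_batten: Darker wooden batten end 76 x 24 x 28 mm. Origin at the centre of its underside, x along its length, z up. It starts lying flat on the carrier plate (plate top 10 mm above the bench); may be absent.
- scrap_notched: Plywood scrap 70 x 30 mm, 30 mm high in the middle 35 mm of its length and 16 mm high at both ends. Origin at the centre of its underside, x along its length, z up. It starts lying flat on the carrier plate (plate top 10 mm above the bench); may be absent.
- scrap_card: Chunk of solid cardboard 64 x 34 x 32 mm. Origin at the centre of its underside, x along its length, z up. It starts lying flat on the carrier plate (plate top 10 mm above the bench); may be absent.
- scrap_stub: Dark wooden stub 60 x 28 x 26 mm. Origin at the centre of its underside, x along its length, z up. It starts lying flat on the carrier plate (plate top 10 mm above the bench); may be absent.
- carton: Bystander, not part of the job: a cardboard carton 80 x 110 x 90 mm; origin at the centre of its underside.
- ring_stack: Bystander, not part of the job: three grey packed rings in a stack, 110 mm across, 68 mm high; origin at the centre of its underside.
- spanner: Bystander, not part of the job: a steel spanner 180 mm long; origin at the centre of its underside.
Not all that is in view belongs to the job. What is shaped like the scrap_batten but orange or purple is not meant.

How it is judged:
By the outcome, as a careful person would: the job done as asked, in the order asked, and still so for the second after the job is handed in, with the robot touching nothing.
Of scrap_block, scrap_batten, scrap_notched, scrap_card, scrap_stub only 3 to 5 are there at a start; the rules pass over those that are not, and their reading is None.
Of pulley_thin, pulley_thick only 1 to 1 are there at a start; the rules pass over those that are not, and their reading is None.
At some moment in a run one of scrap_block, scrap_batten, scrap_notched, scrap_card, scrap_stub may be knocked a few centimetres aside while the robot is not near it.
Once in a run the grip may slacken for a moment while it holds something.
It also fails if it takes over 210 s, if anything falls off the work surface, if the arm or the gripper's body presses on something with over 40 N, if the wrist force passes 120 N, or if a joint passes its speed limit or range.

## Working session

There is one attempt and no reset: what is moved stays moved. The work goes in short steps, Python scripts to look and compute and a tool call to move; the robot and the scene stay as the last step left them, time stands still between calls to the robot, and variables do not carry over. Pictures are saved under pics/ and viewed, at most 14 in all, crops included, and the job is handed in when it is done.

Besides the shell and the picture viewer there is one more tool, called after "Emit:" in YAML: its name, and indented under it one key for each argument. servo_tool: Moves the arm, as the interface text tells. Its arguments: {"type":"object","properties":{"motion":{"type":"array"}},"required":["motion"]}

```bash
ls; mkdir -p pics; cat > h.py <<'E'
import numpy as np, cv2
from bench import ctrl
def save(n,name):
    c=ctrl.camera(n); cv2.imwrite(f'pics/{name}.png',c['pixels'][:,:,::-1]); np.savez(f'pics/{name}.npz',**{k:v for k,v in c.items()}); return c
def load(name): return dict(np.load(f'pics/{name}.npz'))
def cloud(c):
    h,w=c['depth'].shape; u,v=np.meshgrid(np.arange(w),np.arange(h)); d=c['depth']
    P=np.stack([(u-c['cx'])/c['fx']*d,(v-c['cy'])/c['fy']*d,d],-1)
    return (P-c['t'])@c['R']
def ray(c,u,v,z):
    d=np.array([(u-c['cx'])/c['fx'],(v-c['cy'])/c['fy'],1])@c['R']; o=-c['R'].T@c['t']
    return o+d*(z-o[2])/d[2]
E
python3 - <<'E'
from h import *
for n in('scene','side'):
    c=save(n,n+'0'); print(n,-c['R'].T@c['t'],c['R'][2])
cv2.imwrite('pics/both.png',np.hstack([cv2.imread('pics/scene0.png')[:, :],]))
o=ctrl.get_obs(); print(o)
E
```

```text
pics
scene [1.19678754 0.19609719 1.051754  ] [-0.53407531 -0.13449169 -0.83467092]
side [ 0.24272994 -0.55706588  0.88199074] [ 0.35003981  0.57321958 -0.74087209]
{'time_s': 0.1, 'q': array([ 9.12684590e-01,  1.81449290e-01,  1.60789377e+00, -6.41747618e-06,
        1.35380498e+00, -2.06307339e-01]), 'dq': array([-0.00153161, -0.00174231, -0.00418674,  0.00031562, -0.00079069,
        0.00153159]), 'joint_efforts': array([ 1.07562430e-04, -4.45873296e+01, -3.52235556e+01, -2.82247111e-04,
        4.03616054e-03,  5.39298696e-06]), 'eef_pos': array([0.25074659, 0.51694495, 0.25549091]), 'eef_rot': array([-3.22914169e-04,  2.23984986e-01,  9.74592285e-01, -7.07491438e-04]), 'wrist_force': array([-0.53698556, -0.10645121,  1.15831822]), 'torque': array([-0.03066012,  0.00276008, -0.00906231]), 'grasp_force': 0.0, 'opening': 0.9989840222648921}
```

View pics/scene0.png

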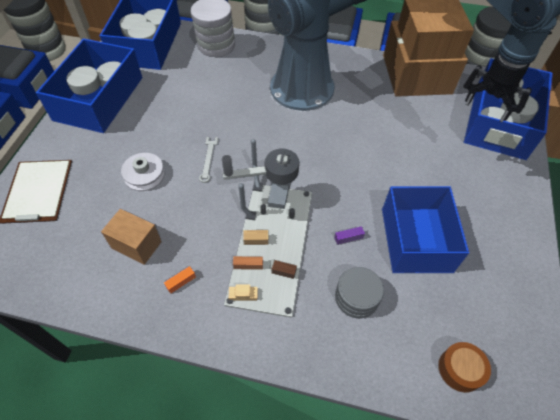

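View pics/side0.png

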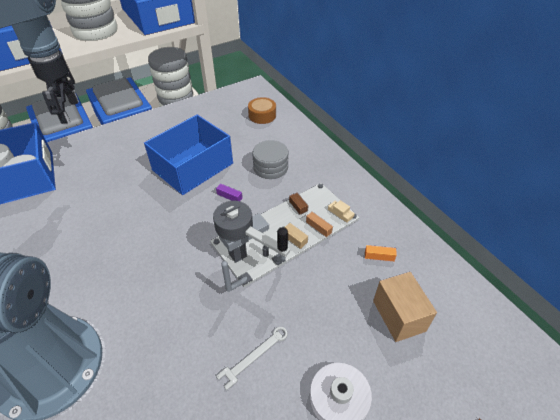

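```bash
cat >> h.py <<'E'
def blobs(c,mask,minn=25):
    n,l,s,ce=cv2.connectedComponentsWithStats(mask.astype(np.uint8)); P=cloud(c); out=[]
    for i in range(1,n):
        if s[i,4]<minn: continue
        p=P[l==i]; zt=np.percentile(p[:,2],90); q=p[abs(p[:,2]-zt)<.006]
        (cx,cy),(w,h),a=cv2.minAreaRect((q[:,:2]*1000).astype(np.float32))
        if w<h: w,h,a=h,w,a+90
        out.append((ce[i].round(),round(zt*1000),len(q),(round(cx),round(cy)),(round(w),round(h)),round(a),(round((q[:,0].max()+q[:,0].min())*500),round((q[:,1].max()+q[:,1].min())*500))))
    return out
E
python3 - <<'E'
from h import *
for n in('scene0','side0'):
    c=load(n); P=cloud(c); px=c['pixels']; hsv=cv2.cvtColor(px,cv2.COLOR_RGB2HSV); z=P[...,2]; x=P[...,0]
    print(n,'px: cen ztop n c size ang mid')
    wk=(c['depth']>0)&(x>.2)&(x<1)&(abs(P[...,1])<.6)
    print('table z',np.median(z[wk&(z<.01)]))
    print('COLOR');[print(b) for b in blobs(c,wk&(hsv[...,1]>70)&(z>.015))]
    print('PLATE');[print(b) for b in blobs(c,wk&(z>.006)&(z<.016)&(hsv[...,1]<60),200)]
    print('GREY z>17');[print(b) for b in blobs(c,wk&(z>.020)&(hsv[...,1]<=70))]
E
python3 - <<'E'
import cv2
a=cv2.imread('pics/scene0.png')[120:330,110:330]; b=cv2.imread('pics/side0.png')[170:290,190:370]
a=cv2.resize(a,None,fx=2.6,fy=2.6,interpolation=3);cv2.imwrite('pics/crop1.png',a)
E
```

```text
scene0 px: cen ztop n c size ang mid
table z 0.0006169220552987356
COLOR
(array([526.,  27.]), 563, 254, (307, 494), (73, 31), 83, (306, 496))
(array([491.,  66.]), 395, 7, (253, 479), (10, 1), 176, (253, 479))
(array([105., 102.]), 116, 192, (285, -569), (167, 28), 169, (283, -580))
(array([490.,  94.]), 316, 25, (264, 511), (57, 12), 63, (265, 509))
(array([425., 228.]), 110, 756, (517, 427), (204, 163), 14, (517, 428))
(array([131., 235.]), 92, 1175, (719, -300), (111, 81), 78, (719, -299))
(array([349., 234.]), 31, 227, (557, 249), (77, 26), 119, (557, 250))
(array([256., 237.]), 43, 240, (631, 10), (61, 32), 105, (631, 10))
(array([247., 262.]), 40, 257, (708, 9), (75, 26), 102, (709, 10))
(array([284., 268.]), 39, 212, (703, 104), (57, 28), 89, (703, 104))
(array([179., 278.]), 31, 278, (791, -147), (75, 27), 141, (791, -147))
(array([243., 292.]), 42, 172, (791, 20), (34, 31), 106, (791, 21))
(array([465., 366.]), 50, 1625, (839, 551), (100, 98), 177, (839, 551))
PLATE
(array([208., 159.]), 11, 213, (388, -210), (177, 36), 10, (387, -212))
(array([273., 252.]), 14, 5587, (631,
[... 1230 characters left out ...]
, 31, 250, (792, -148), (76, 28), 141, (791, -149))
(array([404., 305.]), 92, 1645, (718, -304), (109, 80), 77, (718, -303))
PLATE
(array([285., 233.]), 13, 3717, (632, 51), (381, 174), 4, (632, 50))
(array([250., 358.]), 10, 669, (387, -211), (178, 38), 10, (386, -214))
GREY z>17
(array([41., 51.]), 549, 274, (239, 404), (129, 7), 51, (240, 403))
(array([270., 157.]), 72, 656, (725, 293), (109, 105), 68, (724, 293))
(array([247., 230.]), 182, 136, (507, -23), (165, 35), 115, (499, -24))
(array([342., 208.]), 43, 106, (791, 18), (36, 34), 107, (789, 18))
(array([230., 278.]), 147, 38, (406, -60), (14, 10), 179, (406, -59))
(array([340., 393.]), 59, 432, (491, -378), (43, 42), 7, (490, -378))
```

View pics/crop1.png

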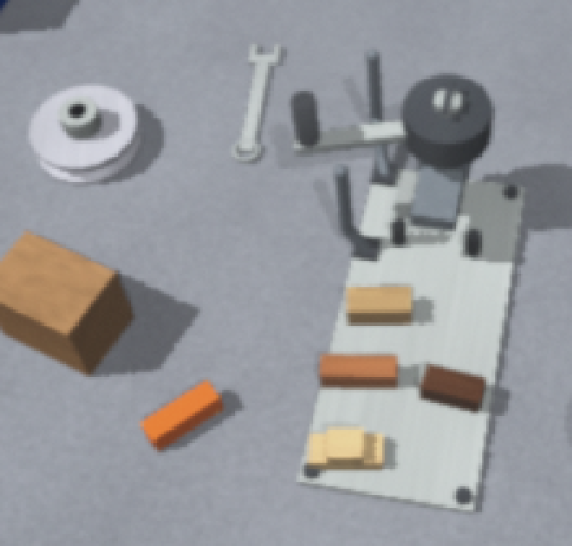

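The first view shows four scraps on the plate:
- Block at scene (256,237)
- Batten at (247,262), brown
- Stub at (284,268), dark
- Notched at (243,292)

There is no card. The orange bar at (179,278) and the purple bar at (349,234) lie off the plate and have the excluded colours, so I leave them. The crop confirms this. The pulley at (141,169) has its hub top at 58 mm, so it is the thin one. The ring stack at (359,291) and the round wooden thing at (465,366) are not part of the job.

```bash
cat >> h.py <<'E'
from scipy.spatial.transform import Rotation as Ro
HOME=np.array([592.1,48.0]); XC=np.array([-.9973,-.0732]); YC=np.array([.0732,-.9973])
def carr(x,y): return HOME+x*XC+y*YC
def go(x,y,z,yaw=None):
    """mm, tool-y yaw deg -> delta cm/deg"""
    o=ctrl.get_obs(); q=o['eef_rot']; R=Ro.from_quat([q[1],q[2],q[3],q[0]]).as_matrix()
    d=R.T@(np.array([x,y,z])/1000-o['eef_pos'])*100; cur=np.degrees(np.arctan2(R[1,1],R[0,1])); t=0
    if yaw is not None: t=(cur-yaw+90)%180-90
    print('pos',(o['eef_pos']*1000).round(1),'yaw %.1f'%cur,'F',o['wrist_force'].round(1),'op %.2f gf %.0f t %.1f'%(o['opening'],o['grasp_force'],o['time_s']),'DELTA',d.round(2),'twist %.1f'%t, 'q6 %.2f'%o['q'][5])
E
python3 - <<'E'
from h import *
print(ctrl.tip_reach)
go(790,20,250,16)
E
```

```text
0.025
pos [250.7 516.9 255.5] yaw 64.1 F [-0.5 -0.1  1.2] op 1.00 gf 0 t 0.1 DELTA [-70.21 -21.16   0.56] twist 48.1 q6 -0.21
```

Emit:
servo_tool:
  motion:
    - [[-4, -1.2, 0, 8, -1], [-8, -2.4, 0, 16, -1], [-12, -3.6, 0, 24, -1], [-16, -4.8, 0, 32, -1], [-20, -6, 0, 40, -1]]

```text
time_s: 0.6
eef_pos: [0.4055, 0.3747, 0.2559]
eef_rot: [-0.0, 0.546, 0.838, -0.0]
wrist_force: [0.2, 0.6, -0.3]
opening: 0.999
grasp_force: 0.0
```

```bash
python3 -c "
from h import *
go(790,20,250,16)"
```

```text
pos [405.5 374.7 255.9] yaw 23.8 F [ 0.2  0.6 -0.3] op 1.00 gf 0 t 0.6 DELTA [-47.96  20.87   0.58] twist 7.8 q6 0.12
```

Emit:
servo_tool:
  motion:
    - [[-4, 1.7, 0, 2, -1], [-8, 3.5, 0, 4, -1], [-12, 5.2, 0, 6, -1], [-16, 7, 0, 8, -1], [-20, 8.7, 0, 8, -1]]

```text
time_s: 1.1
eef_pos: [0.5668, 0.2276, 0.2558]
eef_rot: [-0.0, 0.601, 0.799, -0.0]
wrist_force: [-0.4, 0.9, 0.2]
opening: 0.998
grasp_force: 0.0
```

```bash
python3 -c "
from h import *
go(790,20,250,16)"
```

```text
pos [566.8 227.6 255.8] yaw 16.1 F [-0.4  0.9  0.2] op 1.00 gf 0 t 1.1 DELTA [-26.12  15.71   0.57] twist 0.1 q6 -0.09
```

Emit:
servo_tool:
  motion:
    - [[-4, 2.4, 0, 0, -1], [-8, 4.8, 0, 0, -1], [-12, 7.2, 0, 0, -1], [-16, 9.6, 0, 0, -1], [-20, 12, 0, 0, -1]]

```text
time_s: 1.6
eef_pos: [0.7376, 0.0687, 0.2555]
eef_rot: [-0.0, 0.601, 0.799, -0.0]
wrist_force: [0.5, 0.7, 0.5]
opening: 0.998
grasp_force: 0.0
```

Emit:
servo_tool:
  motion:
    - [[-3, 1.8, 2, 0, -1], [-6.1, 3.7, 5, 0, -1], [-6.1, 3.7, 8, 0, -1], [-6.1, 3.7, 10, 0, -1], [-6.1, 3.7, 10, 0, -1]]

```text
time_s: 2.1
eef_pos: [0.7863, 0.0217, 0.1498]
eef_rot: [-0.004, 0.601, 0.799, -0.002]
wrist_force: [-0.6, -0.3, -0.9]
opening: 1.001
grasp_force: 0.0
```

```bash
cat >> h.py <<'E'
def scraps():
    for n in('scene','side'):
        c=ctrl.camera(n); P=cloud(c); hsv=cv2.cvtColor(c['pixels'],cv2.COLOR_RGB2HSV); z=P[...,2]; x=P[...,0]; y=P[...,1]
        m=(c['depth']>0)&(x>.3)&(x<.95)&(y>-.2)&(y<.3)&(z>.018)&(z<.09)&(hsv[...,1]>60)
        print(n);[print('  ',b) for b in blobs(c,m)]
E
python3 -c "
from h import *
scraps()
go(790,20,39,16)"
```

```text
scene
   (array([349., 233.]), 32, 225, (556, 250), (76, 26), 120, (558, 249))
   (array([262., 236.]), 43, 112, (627, 25), (31, 29), 15, (626, 26))
   (array([256., 262.]), 40, 119, (705, 29), (35, 24), 101, (704, 30))
   (array([284., 269.]), 39, 209, (703, 103), (57, 28), 87, (703, 103))
   (array([179., 278.]), 31, 274, (791, -147), (75, 27), 141, (792, -146))
   (array([244., 294.]), 41, 73, (792, 20), (34, 28), 106, (791, 23))
side
   (array([229., 191.]), 31, 168, (558, 248), (76, 27), 118, (558, 248))
   (array([298., 203.]), 39, 155, (702, 101), (61, 27), 89, (702, 101))
   (array([341., 210.]), 42, 91, (789, 18), (36, 30), 106, (790, 16))
   (array([319., 223.]), 41, 205, (708, 7), (75, 25), 104, (708, 7))
   (array([296., 235.]), 43, 206, (630, 6), (66, 31), 105, (633, 6))
   (array([381., 251.]), 31, 258, (791, -149), (76, 26), 141, (790, -149))
pos [788.8  22.  155.8] yaw 16.1 F [1.  0.8 1.4] op 1.00 gf 0 t 2.2 DELTA [-0.23  0.07 11.68] twist 0.1 q6 -0.40
```

Emit:
servo_tool:
  motion:
    - [[-0.2, 0, 3, 0, -1], [-0.2, 0, 6, 0, -1], [-0.2, 0, 9, 0, -1], [-0.2, 0, 11, 0, -1], [-0.2, 0, 11.7, 0, -1]]

```text
time_s: 2.7
eef_pos: [0.789, 0.0203, 0.038]
eef_rot: [-0.001, 0.601, 0.799, -0.0]
wrist_force: [-0.6, 0.4, 0.2]
opening: 0.998
grasp_force: 0.0
```

Emit:
servo_tool:
  motion:
    - [[0, 0, 0, 0, 0.9], [0, 0, 0, 0, 0.9], [0, 0, 0, 0, 0.9], [0, 0, 0, 0, 0.9], [0, 0, 0, 0, 0.9]]

```text
time_s: 3.2
eef_pos: [0.7911, 0.0198, 0.0417]
eef_rot: [0.002, 0.601, 0.799, 0.001]
wrist_force: [-0.6, 0.8, 3.3]
opening: 0.337
grasp_force: 60.9
```

Emit:
servo_tool:
  motion:
    - [[0, 0, 0, 0, 0.9], [0, 0, 0, 0, 0.9], [0, 0, -4, 0, 0.9], [0, 0, -8, 0, 0.9], [0, 0, -12, 0, 0.9]]

```text
time_s: 3.7
eef_pos: [0.7892, 0.0199, 0.1602]
eef_rot: [-0.0, 0.601, 0.799, -0.0]
wrist_force: [0.1, -0.2, 0.2]
opening: 0.336
grasp_force: 60.6
```

```bash
python3 -c "
from h import *
go(518,428,200,14)"
```

```text
pos [789.2  19.9 160.2] yaw 16.1 F [ 0.1 -0.2  0.2] op 0.34 gf 61 t 3.7 DELTA [ 46.73 -14.74  -3.95] twist 2.1 q6 -0.41
```

Emit:
servo_tool:
  motion:
    - [[4, -1.3, -4, 0, 0.9], [8, -2.5, -4, 0, 0.9], [12, -3.8, -4, 0, 0.9], [16, -5, -4, 0, 0.9], [20, -6.3, -4, 2, 0.9]]

```text
time_s: 4.2
eef_pos: [0.6725, 0.1958, 0.1996]
eef_rot: [0.0, 0.615, 0.788, 0.0]
wrist_force: [0.3, -0.3, -0.3]
opening: 0.341
grasp_force: 60.5
```

Emit:
servo_tool:
  motion:
    - [[4.5, -1.4, 0, 0, 0.9], [9, -2.8, 0, 0, 0.9], [13.5, -4.2, 0, 0, 0.9], [18, -5.6, 0, 0, 0.9], [22, -7, 0, 0, 0.9]]

```text
time_s: 4.7
eef_pos: [0.5506, 0.3927, 0.1995]
eef_rot: [-0.0, 0.615, 0.789, 0.0]
wrist_force: [-0.1, 0.3, 0.4]
opening: 0.338
grasp_force: 60.5
```

```bash
python3 -c "
from h import *
go(518,428,120,14)"
```

```text
pos [550.6 392.7 199.5] yaw 14.1 F [-0.1  0.3  0.4] op 0.34 gf 61 t 4.7 DELTA [ 4.22 -2.3   7.95] twist 0.1 q6 0.20
```

Emit:
servo_tool:
  motion:
    - [[4.2, -2.3, 2, 0, 0.9], [4.2, -2.3, 5, 0, 0.9], [4.2, -2.3, 8, 0, 0.9], [4.2, -2.3, 8, 0, -0.8], [4.2, -2.3, 8, 0, -0.8]]

```text
time_s: 5.2
eef_pos: [0.5195, 0.4258, 0.1194]
eef_rot: [-0.0, 0.615, 0.789, -0.0]
wrist_force: [0.6, 0.6, 1.0]
opening: 0.665
grasp_force: 0.0
```

Emit:
servo_tool:
  motion:
    - [[0, 0, 0, 0, -1], [0, 0, -3, 0, -1], [0, 0, -7, 0, -1], [0, 0, -9, 0, -1], [0, 0, -9, 0, -1]]

```text
time_s: 5.7
eef_pos: [0.5228, 0.4273, 0.2168]
eef_rot: [0.002, 0.615, 0.788, 0.005]
wrist_force: [0.2, 0.0, -0.4]
opening: 1.001
grasp_force: 0.0
```

```bash
python3 -c "
from h import *
scraps()
go(708,8,200,14)"
```

```text
scene
   (array([349., 233.]), 32, 229, (557, 249), (78, 26), 118, (558, 248))
   (array([256., 236.]), 43, 241, (631, 10), (61, 32), 107, (631, 10))
   (array([247., 262.]), 41, 259, (707, 9), (75, 27), 104, (709, 10))
   (array([284., 269.]), 39, 216, (704, 104), (57, 29), 88, (704, 104))
   (array([179., 278.]), 31, 270, (791, -147), (76, 27), 141, (792, -146))
side
   (array([229., 191.]), 31, 174, (558, 247), (79, 26), 118, (557, 247))
   (array([298., 203.]), 39, 156, (702, 101), (60, 28), 86, (702, 101))
   (array([319., 223.]), 41, 205, (708, 7), (75, 27), 104, (708, 6))
   (array([296., 235.]), 43, 207, (629, 6), (67, 31), 104, (633, 8))
   (array([381., 251.]), 31, 255, (791, -149), (76, 28), 144, (790, -149))
pos [520.5 426.1 211.3] yaw 14.1 F [ 0.  -0.8 -0.1] op 1.00 gf 0 t 5.8 DELTA [-45.11   8.01   1.12] twist 0.1 q6 0.26
```

Emit:
servo_tool:
  motion:
    - [[-4.5, 0.8, 0, 0, -1], [-9, 1.6, 0, 0, -1], [-13.5, 2.4, 0, 0, -1], [-18, 3.2, 0, 0, -1], [-22.5, 4, 0, 0, -1]]

```text
time_s: 6.3
eef_pos: [0.613, 0.2156, 0.2078]
eef_rot: [-0.001, 0.615, 0.789, -0.001]
wrist_force: [0.3, 0.8, -0.9]
opening: 1.002
grasp_force: 0.0
```

Emit:
servo_tool:
  motion:
    - [[-4.5, 0.8, 0, 0, -1], [-9, 1.6, 0, 0, -1], [-13.5, 2.4, 2, 0, -1], [-18, 3.2, 4, 0, -1], [-22.6, 4, 5, 0, -1]]

```text
time_s: 6.8
eef_pos: [0.7058, 0.0065, 0.1555]
eef_rot: [-0.002, 0.615, 0.789, -0.001]
wrist_force: [1.3, 1.0, 0.6]
opening: 0.998
grasp_force: 0.0
```

```bash
python3 -c "
from h import *
go(708,8,42,14)"
```

```text
pos [705.8   6.5 155.5] yaw 14.1 F [1.3 1.  0.6] op 1.00 gf 0 t 6.8 DELTA [ 0.07  0.31 11.35] twist 0.1 q6 -0.40
```

Emit:
servo_tool:
  motion:
    - [[0, 0.2, 3, 0, -1], [0, 0.2, 6, 0, -1], [0, 0.2, 9, 0, -1], [0, 0.2, 11, 0, -1], [0, 0.2, 11.6, 0, -1]]

```text
time_s: 7.3
eef_pos: [0.7064, 0.0089, 0.0391]
eef_rot: [-0.003, 0.615, 0.789, -0.002]
wrist_force: [-0.4, 0.8, -1.0]
opening: 1.001
grasp_force: 0.0
```

Emit:
servo_tool:
  motion:
    - [[0, 0, 0, 0, 0.9], [0, 0, 0, 0, 0.9], [0, 0, 0, 0, 0.9], [0, 0, 0, 0, 0.9], [0, 0, 0, 0, 0.9]]

```text
time_s: 7.8
eef_pos: [0.7104, 0.0085, 0.0453]
eef_rot: [0.001, 0.615, 0.789, 0.001]
wrist_force: [0.8, -0.1, 0.5]
opening: 0.267
grasp_force: 58.8
```

Emit:
servo_tool:
  motion:
    - [[0, 0, 0, 0, 0.9], [0, 0, -4, 0, 0.9], [0, 0, -8, 0, 0.9], [0, 0, -12, 0, 0.9], [0, 0, -16, 0, 0.9]]

```text
time_s: 8.3
eef_pos: [0.7087, 0.0087, 0.2048]
eef_rot: [-0.0, 0.615, 0.789, -0.0]
wrist_force: [0.5, 0.3, -0.0]
opening: 0.264
grasp_force: 59.0
```

```bash
python3 -c "
from h import *
go(545,420,200,14)"
```

```text
pos [708.7   8.7 204.8] yaw 14.1 F [ 0.5  0.3 -0. ] op 0.26 gf 59 t 8.3 DELTA [43.88 -5.84  0.48] twist 0.1 q6 -0.40
```

Emit:
servo_tool:
  motion:
    - [[4.4, -0.6, 0, 0, 0.9], [8.8, -1.2, 0, 0, 0.9], [13.2, -1.8, 0, 0, 0.9], [17.6, -2.3, 0, 0, 0.9], [22, -2.9, 0, 0, 0.9]]

```text
time_s: 8.8
eef_pos: [0.6264, 0.2164, 0.2034]
eef_rot: [0.0, 0.615, 0.789, 0.0]
wrist_force: [0.6, -0.9, -0.3]
opening: 0.266
grasp_force: 59.0
```

Emit:
servo_tool:
  motion:
    - [[4.4, -0.6, 0, 0, 0.9], [8.8, -1.2, 0, 0, 0.9], [13.2, -1.8, 0, 0, 0.9], [17.6, -2.3, 0, 0, 0.9], [21.9, -2.9, 0, 0, 0.9]]

```text
time_s: 9.3
eef_pos: [0.5448, 0.4218, 0.2034]
eef_rot: [0.0, 0.615, 0.789, 0.0]
wrist_force: [-0.2, 0.4, 0.4]
opening: 0.271
grasp_force: 59.0
```

Emit:
servo_tool:
  motion:
    - [[0, 0, 2, 0, 0.9], [0, 0, 5, 0, 0.9], [0, 0, 7.5, 0, 0.9], [0, 0, 7.5, 0, -0.8], [0, 0, 7.5, 0, -0.8]]

```text
time_s: 9.8
eef_pos: [0.5457, 0.4201, 0.1284]
eef_rot: [-0.0, 0.615, 0.789, -0.0]
wrist_force: [0.3, 0.2, 1.0]
opening: 0.595
grasp_force: 0.0
```

Emit:
servo_tool:
  motion:
    - [[0, 0, 0, 0, -1], [0, 0, -3, 0, -1], [0, 0, -7, 0, -1], [0, 0, -8, 0, -1], [0, 0, -8, 0, -1]]

```text
time_s: 10.3
eef_pos: [0.5479, 0.4212, 0.2134]
eef_rot: [0.002, 0.615, 0.789, 0.004]
wrist_force: [0.4, -0.3, 0.1]
opening: 0.996
grasp_force: 0.0
```

```bash
python3 -c "
from h import *
scraps()
go(702,102,200,-2)"
```

```text
scene
   (array([349., 233.]), 31, 227, (557, 250), (76, 26), 119, (557, 249))
   (array([256., 236.]), 43, 233, (631, 10), (61, 31), 104, (632, 10))
   (array([284., 268.]), 39, 216, (704, 104), (57, 28), 89, (704, 104))
   (array([179., 278.]), 30, 277, (791, -147), (75, 26), 142, (791, -147))
side
   (array([229., 191.]), 31, 165, (558, 248), (77, 29), 119, (558, 246))
   (array([298., 203.]), 39, 151, (703, 101), (60, 27), 85, (703, 101))
   (array([296., 235.]), 43, 209, (630, 6), (66, 30), 102, (632, 6))
   (array([381., 251.]), 31, 248, (792, -149), (76, 28), 140, (791, -148))
pos [545.8 420.1 208.5] yaw 14.1 F [-1.   0.5 -0.6] op 1.00 gf 0 t 10.4 DELTA [-34.66   7.4    0.85] twist 16.1 q6 0.24
```

Emit:
servo_tool:
  motion:
    - [[-4.4, 0.9, 0, 4, -1], [-8.8, 1.9, 0, 8, -1], [-13.2, 2.8, 0, 12, -1], [-17.6, 3.8, 0, 16, -1], [-22, 4.7, 0, 16, -1]]

```text
time_s: 10.9
eef_pos: [0.6446, 0.2165, 0.206]
eef_rot: [-0.001, 0.719, 0.695, -0.001]
wrist_force: [0.2, -0.0, -0.7]
opening: 1.001
grasp_force: 0.0
```

```bash
python3 -c "
from h import *
go(702.5,102,42,-2)"
```

```text
pos [644.6 216.5 206. ] yaw -2.0 F [ 0.2 -0.  -0.7] op 1.00 gf 0 t 10.9 DELTA [-11.23   6.24  16.39] twist 0.0 q6 0.18
```

Emit:
servo_tool:
  motion:
    - [[-4, 2.2, 1, 0, -1], [-8, 4.4, 3, 0, -1], [-11.4, 6.2, 6, 0, -1], [-11.4, 6.2, 9, 0, -1], [-11.4, 6.2, 9, 0, -1]]

```text
time_s: 11.4
eef_pos: [0.6988, 0.1007, 0.1103]
eef_rot: [-0.005, 0.72, 0.694, -0.005]
wrist_force: [-1.4, 0.7, -1.5]
opening: 1.0
grasp_force: 0.0
```

```bash
python3 -c "
from h import *
scraps()
go(702.5,102,42,-2)"
```

```text
scene
   (array([349., 234.]), 32, 228, (557, 249), (77, 27), 120, (556, 249))
   (array([256., 236.]), 43, 237, (632, 10), (61, 33), 103, (631, 9))
   (array([289., 270.]), 39, 105, (703, 118), (28, 27), 91, (703, 118))
   (array([179., 278.]), 31, 273, (791, -147), (76, 26), 142, (792, -145))
side
   (array([229., 191.]), 31, 170, (558, 249), (78, 27), 119, (557, 248))
   (array([298., 203.]), 39, 153, (702, 101), (61, 27), 88, (702, 101))
   (array([296., 235.]), 43, 204, (631, 6), (66, 31), 103, (632, 6))
   (array([381., 251.]), 31, 253, (792, -148), (76, 28), 143, (791, -149))
pos [701.8 102.7 116.4] yaw -1.9 F [0.7 0.1 0.5] op 1.00 gf 0 t 11.5 DELTA [-0.07  0.11  7.44] twist 0.1 q6 0.01
```

Emit:
servo_tool:
  motion:
    - [[0, 0.1, 3, 0, -1], [0, 0.1, 6, 0, -1], [0, 0.1, 7.4, 0, -1], [0, 0.1, 7.4, 0, 0], [0, 0.1, 7.4, 0, 0.9]]

```text
time_s: 12.0
eef_pos: [0.7051, 0.103, 0.046]
eef_rot: [0.001, 0.718, 0.696, 0.001]
wrist_force: [-0.2, -0.1, 0.3]
opening: 0.692
grasp_force: 0.0
```

Emit:
servo_tool:
  motion:
    - [[0, 0, 0, 0, 0.9], [0, 0, 0, 0, 0.9], [0, 0, 0, 0, 0.9], [0, 0, 0, 0, 0.9], [0, 0, 0, 0, 0.9]]

```text
time_s: 12.5
eef_pos: [0.7058, 0.1023, 0.0467]
eef_rot: [0.001, 0.719, 0.695, 0.001]
wrist_force: [-0.1, -0.1, 6.3]
opening: 0.31
grasp_force: 60.1
```

Emit:
servo_tool:
  motion:
    - [[0, 0, -1, 0, 0.9], [0, 0, -4, 0, 0.9], [0, 0, -8, 0, 0.9], [0, 0, -12, 0, 0.9], [0, 0, -16, 0, 0.9]]

```text
time_s: 13.0
eef_pos: [0.7039, 0.1022, 0.2063]
eef_rot: [-0.0, 0.719, 0.695, -0.0]
wrist_force: [0.9, 0.5, -0.4]
opening: 0.312
grasp_force: 59.2
```

```bash
python3 -c "
from h import *
go(490,440,200,-2)"
```

```text
pos [703.9 102.2 206.3] yaw -1.9 F [ 0.9  0.5 -0.4] op 0.31 gf 59 t 13.0 DELTA [ 33.05 -22.49   0.64] twist 0.1 q6 0.01
```

Emit:
servo_tool:
  motion:
    - [[3.7, -2.5, 0, 0, 0.9], [7.3, -5, 0, 0, 0.9], [11, -7.5, 0, 0, 0.9], [14.7, -10, 0, 0, 0.9], [18.4, -12.5, 0, 0, 0.9]]

```text
time_s: 13.5
eef_pos: [0.5841, 0.2915, 0.205]
eef_rot: [0.0, 0.719, 0.695, 0.0]
wrist_force: [-0.1, 0.0, -0.3]
opening: 0.31
grasp_force: 59.3
```

Emit:
servo_tool:
  motion:
    - [[3.7, -2.5, 0, 0, 0.9], [7.3, -5, 0, 0, 0.9], [11, -7.5, 0, 0, 0.9], [14.7, -10, 0, 0, 0.9], [14.7, -10, 2, 0, 0.9]]

```text
time_s: 14.0
eef_pos: [0.4881, 0.4463, 0.1882]
eef_rot: [-0.0, 0.717, 0.697, 0.003]
wrist_force: [0.7, 0.1, -0.1]
opening: 0.315
grasp_force: 59.3
```

Emit:
servo_tool:
  motion:
    - [[0, 0, 2, 0, 0.9], [0, 0, 5, 0, 0.9], [0, 0, 5, 0, 0.9], [0, 0, 5, 0, -0.8], [0, 0, 5, 0, -0.8]]

```text
time_s: 14.5
eef_pos: [0.4914, 0.441, 0.1364]
eef_rot: [0.0, 0.719, 0.695, 0.001]
wrist_force: [-0.1, 0.7, -0.3]
opening: 0.641
grasp_force: 0.0
```

Emit:
servo_tool:
  motion:
    - [[0, 0, 0, 0, -1], [0, 0, -3, 0, -1], [0, 0, -7, 0, -1], [0, 0, -8, 0, -1], [0, 0, -8, 0, -1]]

```text
time_s: 15.0
eef_pos: [0.492, 0.4415, 0.2185]
eef_rot: [0.001, 0.719, 0.695, 0.004]
wrist_force: [0.9, 0.5, 0.1]
opening: 1.001
grasp_force: 0.0
```

```bash
python3 -c "
from h import *
scraps()
go(631,8,200,14)"
```

```text
scene
   (array([349., 234.]), 32, 221, (557, 250), (77, 27), 121, (556, 249))
   (array([256., 236.]), 43, 240, (630, 10), (61, 32), 106, (631, 10))
   (array([179., 278.]), 31, 273, (791, -147), (76, 27), 142, (791, -146))
side
   (array([229., 191.]), 31, 173, (558, 247), (76, 27), 120, (557, 246))
   (array([296., 235.]), 43, 204, (630, 6), (65, 30), 106, (633, 5))
   (array([381., 251.]), 31, 250, (792, -149), (76, 27), 140, (792, -149))
pos [490.1 440.3 214.1] yaw -1.9 F [-0.5  0.9 -0.8] op 1.00 gf 0 t 15.1 DELTA [-42.75  15.51   1.41] twist -15.9 q6 0.59
```

Emit:
servo_tool:
  motion:
    - [[-4.3, 1.6, 0, -4, -1], [-8.5, 3.1, 0, -8, -1], [-12.8, 4.7, 0, -12, -1], [-17.1, 6.2, 0, -16, -1], [-21.4, 7.8, 0, -16, -1]]

```text
time_s: 15.6
eef_pos: [0.5602, 0.2222, 0.2121]
eef_rot: [-0.001, 0.614, 0.789, -0.001]
wrist_force: [0.2, -0.8, 0.1]
opening: 0.996
grasp_force: 0.0
```

```bash
python3 -c "
from h import *
go(631,8,120,14)"
```

```text
pos [560.2 222.2 212.1] yaw 14.2 F [ 0.2 -0.8  0.1] op 1.00 gf 0 t 15.6 DELTA [-22.5    1.62   9.2 ] twist 0.2 q6 -0.07
```

Emit:
servo_tool:
  motion:
    - [[-4.5, 0.3, 0, 0, -1], [-9, 0.6, 0, 0, -1], [-13.5, 0.9, 2, 0, -1], [-18, 1.2, 4, 0, -1], [-22.4, 1.6, 5, 0, -1]]

```text
time_s: 16.1
eef_pos: [0.6293, 0.0092, 0.1602]
eef_rot: [-0.003, 0.615, 0.789, -0.001]
wrist_force: [0.4, 0.4, -0.2]
opening: 1.002
grasp_force: 0.0
```

Emit:
servo_tool:
  motion:
    - [[0, 0, 2, 0, -1], [0, 0, 4, 0, -1], [0, 0, 4, 0, -1], [0, 0, 4, 0, -1], [0, 0, 4, 0, -1]]

```text
time_s: 16.6
eef_pos: [0.6316, 0.0111, 0.1249]
eef_rot: [0.0, 0.615, 0.789, 0.0]
wrist_force: [-0.7, 0.2, 0.6]
opening: 0.999
grasp_force: 0.0
```

```bash
python3 -c "
from h import *
scraps()
go(631,8,49,14)"
```

```text
scene
   (array([349., 234.]), 32, 222, (557, 249), (76, 27), 119, (556, 249))
   (array([256., 237.]), 43, 157, (631, 10), (61, 30), 106, (630, 10))
   (array([179., 278.]), 31, 275, (791, -147), (76, 27), 141, (792, -146))
side
   (array([229., 191.]), 31, 166, (557, 248), (77, 25), 118, (558, 247))
   (array([296., 235.]), 43, 208, (630, 7), (67, 30), 103, (632, 7))
   (array([381., 251.]), 31, 256, (792, -148), (76, 29), 142, (791, -149))
pos [632.   11.1 125.5] yaw 14.2 F [ 0.1 -0.8 -0.2] op 1.00 gf 0 t 16.7 DELTA [-0.27 -0.18  7.65] twist 0.2 q6 -0.42
```

Emit:
servo_tool:
  motion:
    - [[-0.2, -0.1, 3, 0, -1], [-0.2, -0.1, 6, 0, -1], [-0.2, -0.1, 7.6, 0, -1], [-0.2, -0.1, 7.6, 0, 0], [-0.2, -0.1, 7.6, 0, 0.9]]

```text
time_s: 17.2
eef_pos: [0.6314, 0.0086, 0.0492]
eef_rot: [0.0, 0.615, 0.789, 0.0]
wrist_force: [2.1, -0.6, -0.1]
opening: 0.691
grasp_force: 0.0
```

Emit:
servo_tool:
  motion:
    - [[0, 0, 0, 0, 0.9], [0, 0, 0, 0, 0.9], [0, 0, 0, 0, 0.9], [0, 0, 0, 0, 0.9], [0, 0, 0, 0, 0.9]]

```text
time_s: 17.7
eef_pos: [0.6324, 0.0083, 0.0504]
eef_rot: [0.002, 0.615, 0.789, 0.001]
wrist_force: [0.7, 0.3, 6.3]
opening: 0.331
grasp_force: 60.7
```

Emit:
servo_tool:
  motion:
    - [[0, 0, -1, 0, 0.9], [0, 0, -4, 0, 0.9], [0, 0, -8, 0, 0.9], [0, 0, -12, 0, 0.9], [0, 0, -15, 0, 0.9]]

```text
time_s: 18.2
eef_pos: [0.6314, 0.0085, 0.2019]
eef_rot: [0.001, 0.615, 0.789, 0.001]
wrist_force: [0.4, 0.7, 0.6]
opening: 0.338
grasp_force: 59.9
```

```bash
python3 -c "
from h import *
go(530,450,200,14)"
```

```text
pos [631.4   8.5 201.9] yaw 14.1 F [0.4 0.7 0.6] op 0.34 gf 60 t 18.2 DELTA [45.29  0.94  0.14] twist 0.1 q6 -0.42
```

Emit:
servo_tool:
  motion:
    - [[4.5, 0.1, 0, 0, 0.9], [9, 0.2, 0, 0, 0.9], [13.5, 0.3, 0, 0, 0.9], [18, 0.4, 0, 0, 0.9], [22.5, 0.5, 0, 0, 0.9]]

```text
time_s: 18.7
eef_pos: [0.58, 0.2296, 0.1991]
eef_rot: [0.0, 0.615, 0.789, 0.0]
wrist_force: [0.1, -1.0, -0.2]
opening: 0.335
grasp_force: 59.9
```

Emit:
servo_tool:
  motion:
    - [[4.5, 0.1, 0, 0, 0.9], [9, 0.2, 0, 0, 0.9], [13.5, 0.3, 0, 0, 0.9], [18, 0.4, 0, 0, 0.9], [22.5, 0.5, 0, 0, 0.9]]

```text
time_s: 19.2
eef_pos: [0.5299, 0.4491, 0.199]
eef_rot: [0.0, 0.615, 0.789, 0.0]
wrist_force: [1.6, 0.3, 0.1]
opening: 0.334
grasp_force: 59.9
```

Emit:
servo_tool:
  motion:
    - [[0, 0, 2, 0, 0.9], [0, 0, 5, 0, 0.9], [0, 0, 6, 0, 0.9], [0, 0, 6, 0, -0.8], [0, 0, 6, 0, -0.8]]

```text
time_s: 19.7
eef_pos: [0.5315, 0.4473, 0.1395]
eef_rot: [0.0, 0.615, 0.788, 0.0]
wrist_force: [0.1, -0.5, 0.6]
opening: 0.661
grasp_force: 0.0
```

Emit:
servo_tool:
  motion:
    - [[0, 0, 0, 0, -1], [0, 0, -4, 0, -1], [0, 0, -8, 0, -1], [0, 0, -11, 0, -1], [0, 0, -11, 0, -1]]

```text
time_s: 20.2
eef_pos: [0.5339, 0.4489, 0.2572]
eef_rot: [0.002, 0.615, 0.788, 0.006]
wrist_force: [0.1, 0.3, -0.2]
opening: 1.0
grasp_force: 0.0
```

```bash
python3 -c "
from h import *
scraps()
c=save('scene','scene1'); P=cloud(c); z=P[...,2]; x,y=P[...,0],P[...,1]
# lever grip top, posts, pulley
m=(c['depth']>0)&(x>.3)&(x<.7)&(y>-.2)&(y<.15)&(z>.19); print('grip',blobs(c,m,5))
d=save('side','side1'); P=cloud(d); z=P[...,2]; x,y=P[...,0],P[...,1]
m=(d['depth']>0)&(x>.3)&(x<.7)&(y>-.2)&(y<.15)&(z>.19); print('grip',blobs(d,m,5))
for a in(c,d):
    P=cloud(a);m=(a['depth']>0)&(P[...,0]>.4)&(P[...,0]<.6)&(P[...,1]<-.28)&(P[...,1]>-.48)&(P[...,2]>.04)
    print('hub',blobs(a,m))
cv2.imwrite('pics/v1.png',np.hstack([cv2.resize(c['pixels'][100:330,100:480,::-1],None,fx=1.05,fy=1.05),cv2.resize(d['pixels'][130:372,140:,::-1],(400,241))]))
go(490.5,-377,200,-86)
print(carr(-80,0),carr(115,0))
"
```

```text
scene
   (array([349., 234.]), 32, 233, (557, 250), (77, 27), 118, (556, 249))
   (array([179., 278.]), 31, 275, (791, -147), (75, 27), 141, (792, -146))
side
   (array([229., 191.]), 31, 178, (557, 248), (78, 26), 119, (557, 246))
   (array([380., 251.]), 31, 256, (792, -149), (76, 26), 141, (791, -148))
grip [(array([226., 161.]), 211, 61, (531, -88), (24, 20), 18, (532, -86))]
grip [(array([282., 233.]), 211, 89, (532, -90), (23, 21), 59, (532, -89))]
hub [(array([140., 164.]), 61, 147, (490, -376), (44, 41), 9, (490, -376))]
hub [(array([341., 390.]), 62, 428, (491, -378), (43, 42), 52, (491, -377))]Traceback (most recent call last):
  File "<string>", line 12, in <module>
    cv2.imwrite('pics/v1.png',np.hstack([cv2.resize(c['pixels'][100:330,100:480,::-1],None,fx=1.05,fy=1.05),cv2.resize(d['pixels'][130:372,140:,::-1],(400,241))]))
                              ~~~~~~~~~^^^^^^^^^^^^^^^^^^^^^^^^^^^^^^^^^^^^^^^^^^^^^^^^^^^^^^^^^^^^^^^^^^^^^^^^^^^^^^^^^^^^^^^^^^^^^^^^^^^^^^^^^^^^^^^^^^^^^^^^^^^
    return _nx.concatenate(arrs, 1, dtype=dtype, casting=casting)
           ~~~~~~~~~~~~~~~^^^^^^^^^^^^^^^^^^^^^^^^^^^^^^^^^^^^^^^
ValueError: all the input array dimensions except for the concatenation axis must match exactly, but along dimension 0, the array at index 0 has size 242 and the array at index 1 has size 241
```

The three views so far show the plate clear of scraps, and the orange and purple bars have not moved. Next is the pulley.

Emit:
servo_tool:
  motion:
    - [[0, 0, -4, -8, -1], [0, 0, -6, -16, -1], [0, 0, -6, -24, -1], [0, 0, -6, -32, -1], [0, 0, -6, -40, -1]]

```text
time_s: 20.9
eef_pos: [0.5303, 0.447, 0.3065]
eef_rot: [-0.001, 0.305, 0.952, -0.001]
wrist_force: [0.2, 0.4, -0.3]
opening: 0.998
grasp_force: 0.0
```

Emit:
servo_tool:
  motion:
    - [[0, 0, 0, -8, -1], [0, 0, 0, -16, -1], [0, 0, 0, -24, -1], [0, 0, 0, -32, -1], [0, 0, 0, -40, -1]]

```text
time_s: 21.4
eef_pos: [0.5303, 0.447, 0.3062]
eef_rot: [-0.001, -0.039, 0.999, -0.001]
wrist_force: [0.3, -0.5, -0.1]
opening: 0.998
grasp_force: 0.0
```

```bash
python3 -c "
from h import *
go(490.5,-377,200,94)
c=load('scene1');d=load('side1')
cv2.imwrite('pics/v1.png',np.hstack([cv2.resize(c['pixels'][100:330,100:480,::-1],(400,242)),cv2.resize(d['pixels'][130:372,140:,::-1],(400,242))]))
"
```

```text
pos [530.3 447.  306.2] yaw 94.4 F [ 0.3 -0.5 -0.1] op 1.00 gf 0 t 21.4 DELTA [ 10.3  -81.83  10.77] twist 0.4 q6 -1.12
```

View pics/v1.png

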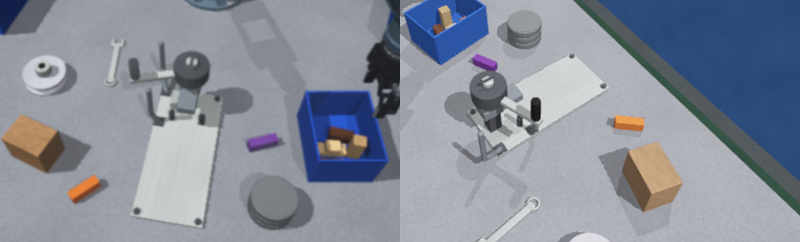

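Both halves show a clear plate. The four scraps lie in the bin, at left-half (345,140).

Emit:
servo_tool:
  motion:
    - [[0.6, -4.5, 0, 0, -1], [1.1, -9, 0, 0, -1], [1.7, -13.5, 0, 0, -1], [2.3, -18, 0, 0, -1], [2.8, -22.5, 0, 0, -1]]

```text
time_s: 21.9
eef_pos: [0.5179, 0.2192, 0.3066]
eef_rot: [-0.001, -0.036, 0.999, -0.0]
wrist_force: [0.5, -0.6, 0.7]
opening: 1.0
grasp_force: 0.0
```

Emit:
servo_tool:
  motion:
    - [[0.6, -4.5, 0, 0, -1], [1.1, -9, 0, 0, -1], [1.7, -13.5, 0, 0, -1], [2.3, -18, 0, 0, -1], [2.8, -22.5, 0, 0, -1]]

```text
time_s: 22.4
eef_pos: [0.5061, -0.007, 0.3069]
eef_rot: [-0.001, -0.036, 0.999, 0.0]
wrist_force: [0.2, 0.1, 0.8]
opening: 1.0
grasp_force: 0.0
```

Emit:
servo_tool:
  motion:
    - [[0.6, -4.5, 0, 0, -1], [1.1, -9, 0, 0, -1], [1.7, -13.5, 0, 0, -1], [2.3, -18, 0, 0, -1], [2.8, -22.5, 0, 0, -1]]

```text
time_s: 22.9
eef_pos: [0.4944, -0.2334, 0.3068]
eef_rot: [-0.001, -0.036, 0.999, 0.001]
wrist_force: [0.8, 0.2, -0.2]
opening: 0.999
grasp_force: 0.0
```

```bash
python3 -c "
from h import *
go(490.5,-377,150,94)"
```

```text
pos [ 494.4 -233.4  306.8] yaw 94.1 F [ 0.8  0.2 -0.2] op 1.00 gf 0 t 22.9 DELTA [  1.39 -14.32  15.66] twist 0.1 q6 -2.30
```

Emit:
servo_tool:
  motion:
    - [[0.5, -4, 2, 0, -1], [1, -8, 5, 0, -1], [1.2, -12, 9, 0, -1], [1.4, -14.2, 13, 0, -1], [1.4, -14.2, 15, 0, -1]]

```text
time_s: 23.4
eef_pos: [0.4888, -0.3758, 0.1525]
eef_rot: [-0.002, -0.034, 0.999, 0.002]
wrist_force: [-0.9, -0.0, 0.2]
opening: 0.998
grasp_force: 0.0
```

Emit:
servo_tool:
  motion:
    - [[0, 0, 1, 0, -1], [0, 0, 1, 0, -1], [0, 0, 1, 0, -1], [0, 0, 1, 0, -1], [0, 0, 1, 0, -1]]

```text
time_s: 23.9
eef_pos: [0.4926, -0.3747, 0.1502]
eef_rot: [0.001, -0.036, 0.999, -0.001]
wrist_force: [-0.7, 0.2, 0.5]
opening: 1.001
grasp_force: 0.0
```

```bash
python3 -c "
from h import *
go(490.5,-377,70,94)"
```

```text
pos [ 492.6 -374.7  150.2] yaw 94.2 F [-0.7  0.2  0.5] op 1.00 gf 0 t 23.9 DELTA [ 0.24 -0.19  8.02] twist 0.2 q6 -2.49
```

Emit:
servo_tool:
  motion:
    - [[0.2, -0.2, 3, 0, -1], [0.2, -0.2, 6, 0, -1], [0.2, -0.2, 7.5, 0, -1], [0.2, -0.2, 8, 0, -1], [0.2, -0.2, 8, 0, -1]]

```text
time_s: 24.4
eef_pos: [0.49, -0.3766, 0.0685]
eef_rot: [-0.0, -0.036, 0.999, 0.0]
wrist_force: [-0.2, 0.2, 0.2]
opening: 0.997
grasp_force: 0.0
```

Emit:
servo_tool:
  motion:
    - [[0, 0, 0, 0, 0.7], [0, 0, 0, 0, 0.7], [0, 0, 0, 0, 0.7], [0, 0, 0, 0, 0.7], [0, 0, 0, 0, 0.7]]

```text
time_s: 24.9
eef_pos: [0.4906, -0.3777, 0.07]
eef_rot: [0.001, -0.036, 0.999, -0.001]
wrist_force: [-1.3, -0.0, 6.3]
opening: 0.489
grasp_force: 60.5
```

```bash
python3 -c "
from h import *
go(490.5,-377,70,94)"
```

```text
pos [ 490.6 -377.7   70. ] yaw 94.1 F [-1.3 -0.   6.3] op 0.49 gf 61 t 24.9 DELTA [0.   0.07 0.  ] twist 0.1 q6 -2.49
```

Emit:
servo_tool:
  motion:
    - [[0, 0, -1, 0, 0.7], [0, 0, -3, 0, 0.7], [0, 0, -5, 0, 0.7], [0, 0, -5.5, 0, 0.7], [0, 0, -5.5, 0, 0.7]]

```text
time_s: 25.4
eef_pos: [0.49, -0.3768, 0.1239]
eef_rot: [0.0, -0.036, 0.999, -0.0]
wrist_force: [0.3, 1.1, -6.6]
opening: 0.484
grasp_force: 62.0
```

Emit:
servo_tool:
  motion:
    - [[-2, 2.5, 0, 0, 0.7], [-4.5, 5.5, 0, 0, 0.7], [-7, 8.5, 0, 0, 0.7], [-9.5, 11.8, 0, 0, 0.7], [-12, 15, 0, 0, 0.7]]

```text
time_s: 25.9
eef_pos: [0.5983, -0.2164, 0.1213]
eef_rot: [-0.001, -0.036, 0.999, 0.001]
wrist_force: [0.4, 0.4, -5.2]
opening: 0.485
grasp_force: 62.1
```

Emit:
servo_tool:
  motion:
    - [[-2.5, 3, 0, 0, 0.7], [-5, 6, 0, 0, 0.7], [-7.5, 9, 0, 0, 0.7], [-9, 11.3, 0, 0, 0.7], [-9, 11.3, 0, 0, 0.7]]

```text
time_s: 26.4
eef_pos: [0.6807, -0.0946, 0.121]
eef_rot: [-0.001, -0.038, 0.999, 0.001]
wrist_force: [-0.2, -0.7, -5.3]
opening: 0.486
grasp_force: 62.3
```

```bash
python3 -c "
from h import *
go(*carr(-90,0),125,94.2)"
```

```text
pos [680.7 -94.6 121. ] yaw 94.4 F [-0.2 -0.7 -5.3] op 0.49 gf 62 t 26.4 DELTA [-1.25 14.87 -0.36] twist 0.2 q6 -1.96
```

Emit:
servo_tool:
  motion:
    - [[-0.3, 3, 0, 0, 0.7], [-0.6, 6, 0, 0, 0.7], [-0.9, 10, 0, 0, 0.7], [-1.3, 14, 0, 0, 0.7], [-1.3, 14.9, 0, 0, 0.7]]

```text
time_s: 26.9
eef_pos: [0.6809, 0.0546, 0.1213]
eef_rot: [-0.002, -0.038, 0.999, 0.001]
wrist_force: [-0.7, -0.9, -6.2]
opening: 0.488
grasp_force: 62.7
```

Emit:
servo_tool:
  motion:
    - [[0, 0, 1.5, 0, 0.7], [0, 0, 3, 0, 0.7], [0, 0, 3.6, 0, 0.7], [0, 0, 3.6, 0, 0.7], [0, 0, 3.6, 0, 0.7]]

```text
time_s: 27.4
eef_pos: [0.6826, 0.0491, 0.0867]
eef_rot: [-0.0, -0.035, 0.999, 0.0]
wrist_force: [0.5, 0.1, -4.9]
opening: 0.483
grasp_force: 62.7
```

```bash
python3 -c "
from h import *
go(*carr(-90,0),80,94.2)
c=save('side','side2');P=cloud(c)
m=(c['depth']>0)&(P[...,0]>.55)&(P[...,0]<.8)&(P[...,1]<.16)&(P[...,1]>-.06)&(P[...,2]>.025)&(P[...,2]<.06); print(blobs(c,m))
cv2.imwrite('pics/v2.png',cv2.resize(c['pixels'][150:290,200:380,::-1],None,fx=3,fy=3))
"
```

```text
pos [682.6  49.1  86.7] yaw 94.0 F [ 0.5  0.1 -4.9] op 0.48 gf 63 t 27.4 DELTA [0.03 0.56 0.67] twist -0.2 q6 -1.74
[(array([301., 219.]), 52, 791, (676, 43), (119, 104), 130, (682, 48)), (array([281., 258.]), 55, 14, (557, -50), (13, 5), 135, (558, -49))]
```

View pics/v2.png

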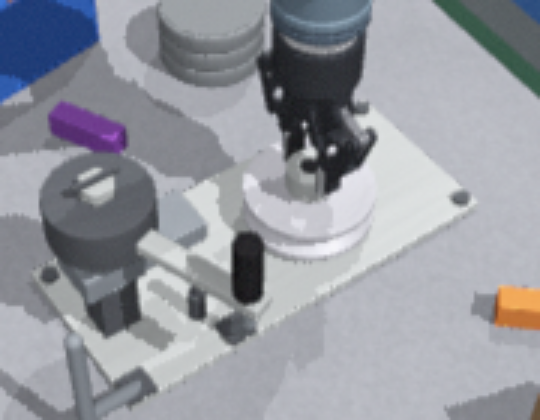

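The view shows the pulley held level by the hub over the clear plate, with its rim at (310,200) and a few mm of gap. I lower it, then slide.

Emit:
servo_tool:
  motion:
    - [[0, 0.3, 0.2, 0, 0.7], [0, 0.5, 0.4, 0, 0.7], [0, 0.5, 0.6, 0, 0.7], [0, 0.5, 0.7, 0, 0.7], [0, 0.5, 0.7, 0, 0.7]]

```text
time_s: 27.95
eef_pos: [0.6823, 0.0554, 0.0804]
eef_rot: [0.0, -0.036, 0.999, -0.0]
wrist_force: [0.9, -1.6, -5.2]
opening: 0.487
grasp_force: 62.8
```

```bash
python3 -c "
from h import *
go(*carr(0,0),80,94.2)"
```

```text
pos [682.3  55.4  80.4] yaw 94.1 F [ 0.9 -1.6 -5.2] op 0.49 gf 63 t 27.9 DELTA [ 9.05 -0.09  0.03] twist -0.1 q6 -1.73
```

Emit:
servo_tool:
  motion:
    - [[0, -0.1, 0.1, 0, 0.7], [0, -0.1, 0.2, 0, 0.7], [0, -0.1, 0.2, 0, 0.7]]

```text
time_s: 28.25
eef_pos: [0.6828, 0.0549, 0.0801]
eef_rot: [0.0, -0.036, 0.999, 0.0]
wrist_force: [-4.9, 3.2, 5.5]
opening: 0.485
grasp_force: 63.9
```

```bash
python3 -c "
from h import *
go(*carr(0,0),80,94.2)"
```

```text
pos [682.8  54.9  80.1] yaw 94.1 F [-4.9  3.2  5.5] op 0.48 gf 64 t 28.2 DELTA [ 9.1  -0.03 -0.  ] twist -0.1 q6 -1.74
```

Contact made with the plate. Sliding home.

Emit:
servo_tool:
  motion:
    - [[1, 0, 0, 0, 0.7], [2.5, 0, 0, 0, 0.7], [4, 0, 0, 0, 0.7], [5.5, 0, 0, 0, 0.7], [6.5, 0, 0, 0, 0.7]]

```text
time_s: 28.75
eef_pos: [0.6186, 0.049, 0.08]
eef_rot: [0.003, -0.036, 0.999, -0.001]
wrist_force: [4.3, 1.3, 2.4]
opening: 0.484
grasp_force: 63.6
```

Emit:
servo_tool:
  motion:
    - [[0.5, 0, 0, 0, 0.7], [1, 0, 0, 0, 0.7], [1.5, 0, 0, 0, 0.7], [1.8, 0, 0, 0, 0.7], [1.8, 0, 0, 0, 0.7]]

```text
time_s: 29.25
eef_pos: [0.6014, 0.0479, 0.08]
eef_rot: [0.002, -0.036, 0.999, -0.0]
wrist_force: [4.0, 0.4, 5.6]
opening: 0.484
grasp_force: 64.1
```

```bash
python3 -c "
from h import *
go(*carr(0,0),80,94.2)"
```

```text
pos [601.4  47.9  80. ] yaw 94.1 F [4.  0.4 5.6] op 0.48 gf 64 t 29.2 DELTA [ 0.93  0.08 -0.  ] twist -0.1 q6 -1.76
```

Emit:
servo_tool:
  motion:
    - [[0.3, 0, 0, 0, 0.7], [0.5, 0, 0, 0, 0.7], [0.7, 0, 0, 0, 0.7], [0.9, 0, 0, 0, 0.7], [0.9, 0, 0, 0, 0.7]]

```text
time_s: 29.75
eef_pos: [0.5928, 0.0473, 0.0801]
eef_rot: [0.003, -0.036, 0.999, -0.0]
wrist_force: [4.9, 0.5, 6.0]
opening: 0.487
grasp_force: 64.0
```

Emit:
servo_tool:
  motion:
    - [[0.1, 0, 0, 0, 0.7], [0.2, 0, 0, 0, 0.7], [0.2, 0, 0, 0, 0.7]]

```text
time_s: 30.05
eef_pos: [0.5913, 0.0472, 0.08]
eef_rot: [0.003, -0.036, 0.999, -0.0]
wrist_force: [7.1, 0.9, 3.7]
opening: 0.484
grasp_force: 63.7
```

Emit:
servo_tool:
  motion:
    - [[0.1, 0, 0, 0, 0.7], [0.2, 0, 0, 0, 0.7], [0.2, 0, 0, 0, 0.7]]

```text
time_s: 30.35
eef_pos: [0.5908, 0.0472, 0.0805]
eef_rot: [0.005, -0.036, 0.999, -0.0]
wrist_force: [12.2, 2.4, 1.4]
opening: 0.488
grasp_force: 63.4
```

Emit:
servo_tool:
  motion:
    - [[0.15, 0, -0.1, 0, 0.7], [0.3, 0, -0.1, 0, 0.7], [0.3, 0, -0.1, 0, 0.7], [0.3, 0, -0.1, 0, 0.7]]

```text
time_s: 30.75
eef_pos: [0.5897, 0.0472, 0.082]
eef_rot: [0.007, -0.036, 0.999, -0.0]
wrist_force: [18.0, 3.6, -1.4]
opening: 0.485
grasp_force: 63.0
```

```bash
python3 -c "
from h import *
go(*carr(0,0),80,94.2)
c=save('scene','scene3');P=cloud(c)
cv2.imwrite('pics/v3.png',cv2.resize(c['pixels'][140:320,190:360,::-1],None,fx=3,fy=3))
m=(c['depth']>0)&(P[...,0]>.5)&(P[...,0]<.68)&(P[...,1]<.13)&(P[...,1]>-.04)&(P[...,2]>.037)&(P[...,2]<.05); p=P[m]*1000; print(len(p),p.min(0),p.max(0),np.median(p[:,2]))
"
```

```text
pos [589.7  47.2  82. ] yaw 94.1 F [18.   3.6 -1.4] op 0.48 gf 63 t 30.8 DELTA [-0.24  0.07  0.2 ] twist -0.1 q6 -1.77
851 [528.43698827 -39.72069084  37.31564396] [651.2286727  107.55325689  49.97110671] 45.53927241290549
```

View pics/v3.png

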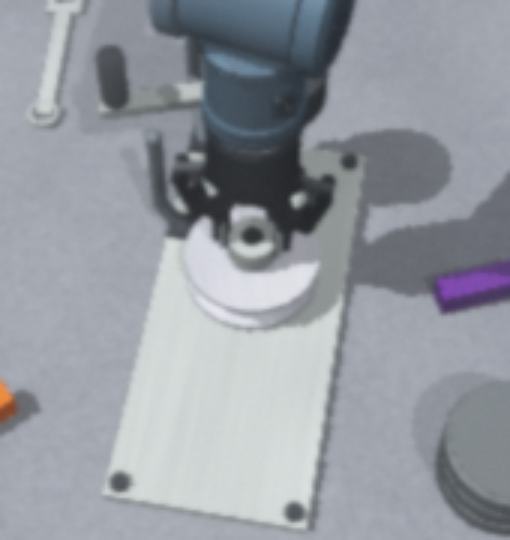

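The view shows the pulley flat on the plate and up against the clamp end, with the hub at (252,238). The push reads 18 N with little side force, so both pins bear. Now I release and re-push with shut jaws as a check.

Emit:
servo_tool:
  motion:
    - [[0, 0, 0.1, 0, 0.2], [0, 0, 0.1, 0, -0.3], [0, 0, 0.1, 0, -1], [0, 0, 0.1, 0, -1], [0, 0, 0.1, 0, -1]]

```text
time_s: 31.3
eef_pos: [0.5827, 0.0472, 0.0776]
eef_rot: [-0.001, -0.036, 0.999, 0.0]
wrist_force: [0.1, -0.1, -0.2]
opening: 0.996
grasp_force: 0.0
```

Emit:
servo_tool:
  motion:
    - [[0, 0, 0, 0, -1], [0, 0, -2, 0, -1], [-2, 0, -4, 0, -1], [-5, 0, -5, 0, 0], [-7, 0, -5, 0, 1]]

```text
time_s: 31.8
eef_pos: [0.6562, 0.052, 0.131]
eef_rot: [0.002, -0.036, 0.999, -0.0]
wrist_force: [-0.4, -0.3, -0.3]
opening: 0.698
grasp_force: 0.0
```

```bash
python3 -c "
from h import *
go(*carr(-60,0),95,94.2)
for n in('scene','side'):
    c=ctrl.camera(n);P=cloud(c)
    m=(c['depth']>0)&(P[...,0]>.54)&(P[...,0]<.65)&(P[...,1]<.1)&(P[...,1]>0)&(P[...,2]>.066)&(P[...,2]<.073); print(blobs(c,m))
print(carr(0,0))
"
```

```text
pos [656.2  52.  131. ] yaw 94.1 F [-0.4 -0.3 -0.3] op 0.70 gf 0 t 31.8 DELTA [0.44 0.07 3.59] twist -0.1 q6 -1.74
[(array([271., 224.]), 72, 45, (606, 46), (30, 17), 96, (606, 46))]
[(array([274., 221.]), 72, 167, (593, 47), (45, 39), 81, (592, 47))]
[592.1  48. ]
```

Emit:
servo_tool:
  motion:
    - [[0, 0, 0, 0, 1], [0, 0, 2, 0, 1], [0, 0, 4.1, 0, 1], [0, 0, 4.1, 0, 1], [0, 0, 4.1, 0, 1]]

```text
time_s: 32.4
eef_pos: [0.6522, 0.0523, 0.0868]
eef_rot: [-0.001, -0.036, 0.999, 0.0]
wrist_force: [-0.3, -0.1, 0.2]
opening: 0.001
grasp_force: 0.0
```

Emit:
servo_tool:
  motion:
    - [[0.8, -0.4, 0, 0, 1], [1.6, -0.4, 0, 0, 1], [2.3, -0.4, 0, 0, 1], [2.6, -0.4, 0, 0, 1], [2.9, -0.4, 0, 0, 1]]

```text
time_s: 32.9
eef_pos: [0.6246, 0.0461, 0.0877]
eef_rot: [0.0, -0.036, 0.999, -0.0]
wrist_force: [0.9, -0.1, -0.4]
opening: -0.002
grasp_force: 0.8
```

Emit:
servo_tool:
  motion:
    - [[0.2, 0, 0, 0, 1], [0.3, 0, 0, 0, 1], [0.4, 0, 0, 0, 1], [0.5, 0, 0, 0, 1], [0.5, 0, 0, 0, 1]]

```text
time_s: 33.4
eef_pos: [0.6232, 0.0458, 0.0888]
eef_rot: [0.004, -0.036, 0.999, -0.0]
wrist_force: [9.4, 0.9, -2.1]
opening: -0.003
grasp_force: 4.8
```

```bash
python3 -c "
from h import *
go(*carr(-33,0),90,94.2)"
```

```text
pos [623.2  45.8  88.8] yaw 94.1 F [ 9.4  0.9 -2.1] op -0.00 gf 5 t 33.4 DELTA [-0.22  0.45 -0.12] twist -0.1 q6 -1.76
```

Emit:
servo_tool:
  motion:
    - [[0.2, 0, 0, 0, 1], [0.3, 0, 0, 0, 1], [0.3, 0, 0, 0, 1], [-0.5, 0, 0, 0, 1], [-1.5, 0, 0, 0, 1]]

```text
time_s: 33.9
eef_pos: [0.6348, 0.047, 0.0872]
eef_rot: [-0.001, -0.036, 0.999, 0.0]
wrist_force: [0.2, 0.0, -0.4]
opening: -0.006
grasp_force: 0.0
```

Emit:
servo_tool:
  motion:
    - [[-1, 0, -4, 8, 0], [-1, 0, -8, 16, -1], [-1, 0, -12, 24, -1], [-1, 0, -16, 32, -1], [-1, 0, -20, 40, -1]]

```text
time_s: 34.4
eef_pos: [0.6444, 0.0476, 0.2884]
eef_rot: [-0.001, 0.311, 0.95, -0.0]
wrist_force: [-0.6, -0.1, 0.5]
opening: 0.844
grasp_force: 0.0
```

Emit:
servo_tool:
  motion:
    - [[0, 0, 0, 8, -1], [0, 0, 0, 16, -1], [0, 0, 0, 24, -1], [0, 0, 0, 31, -1], [0, 0, 0, 31, -1]]

```text
time_s: 34.9
eef_pos: [0.6447, 0.0476, 0.2868]
eef_rot: [-0.001, 0.552, 0.834, -0.0]
wrist_force: [-0.4, 0.6, -0.9]
opening: 0.999
grasp_force: 0.0
```

```bash
cat >> h.py <<'E'
def look():
    for n in('scene','side'):
        c=ctrl.camera(n);P=cloud(c);x,y,z=P[...,0],P[...,1],P[...,2];d=c['depth']>0
        m=d&(x>.3)&(x<.65)&(y>-.2)&(y<-.03)&(z>.195)&(z<.22)
        u=(P[...,:2]*1000-HOME)@np.array([XC,YC]).T   # carrier coords
        hb=d&(abs(u[...,0])<24)&(abs(u[...,1])<24)&(z>.064)&(z<.078)
        bar=d&(u[...,0]>28)&(u[...,0]<68)&(abs(u[...,1])<18)&(z>.05)&(z<.115)
        hp=u[hb]; zb=z[bar]*1000
        print(n,'grip',[(b[1],b[3]) for b in blobs(c,m,8)],'hub mid',((hp.max(0)+hp.min(0))/2).round(1) if len(hp) else None,len(hp),'bar top',np.percentile(zb,[50,90]).round(1) if len(zb) else None,len(zb))
E
python3 -c "
from h import *
look()
go(532,-89,270,23)"
```

```text
scene grip [(211, (533, -87))] hub mid [ 1.1 -0.5] 191 bar top [ 99.6 102.6] 79
side grip [(211, (532, -89))] hub mid [-0.4  0.8] 179 bar top [100.9 102.7] 142
pos [644.7  47.6 286.9] yaw 23.3 F [-0.1 -0.3 -0.2] op 1.00 gf 0 t 35.0 DELTA [ -8.09 -15.76   1.7 ] twist 0.3 q6 -0.52
```

Emit:
servo_tool:
  motion:
    - [[-2, -4, 0, 0, -1], [-4, -8, 0, 0, -1], [-6, -12, 0, 0, -1], [-8.1, -15.7, 0, 0, -1], [-8.1, -15.7, 0, 0, -1]]

```text
time_s: 35.5
eef_pos: [0.5299, -0.0919, 0.2873]
eef_rot: [-0.0, 0.552, 0.834, -0.001]
wrist_force: [0.4, -0.1, -0.2]
opening: 1.0
grasp_force: 0.0
```

Emit:
servo_tool:
  motion:
    - [[0, 0, 0, 0, -1], [0, 0, 0, 0, -1]]

```text
time_s: 35.7
eef_pos: [0.5326, -0.0882, 0.2874]
eef_rot: [0.0, 0.55, 0.835, 0.0]
wrist_force: [-0.1, 0.9, 1.0]
opening: 1.003
grasp_force: 0.0
```

```bash
python3 -c "
from h import *
go(532.5,-89,200,23)"
```

```text
pos [532.6 -88.2 287.4] yaw 23.2 F [-0.1  0.9  1. ] op 1.00 gf 0 t 35.7 DELTA [-0.07 -0.05  8.74] twist 0.2 q6 -0.79
```

Emit:
servo_tool:
  motion:
    - [[0, 0, 3, 0, -1], [0, 0, 6, 0, -1], [0, 0, 8, 0, -1], [0, 0, 8.7, 0, -1], [0, 0, 8.7, 0, -1]]

```text
time_s: 36.2
eef_pos: [0.5321, -0.0875, 0.1993]
eef_rot: [-0.001, 0.55, 0.835, -0.0]
wrist_force: [0.6, 0.4, 0.2]
opening: 1.001
grasp_force: 0.0
```

Emit:
servo_tool:
  motion:
    - [[0, 0, 0, 0, 0.9], [0, 0, 0, 0, 0.9], [0, 0, 0, 0, 0.9], [0, 0, 0, 0, 0.9], [0, 0, 0, 0, 0.9]]

```text
time_s: 36.7
eef_pos: [0.5325, -0.0887, 0.2012]
eef_rot: [0.001, 0.551, 0.834, 0.0]
wrist_force: [-0.7, -0.5, 3.4]
opening: 0.264
grasp_force: 58.5
```

Emit:
servo_tool:
  motion:
    - [[0, 0, 0, 0, 0.9], [0, 0, 0, 0, 0.9]]

```text
time_s: 36.9
eef_pos: [0.5326, -0.0887, 0.2012]
eef_rot: [0.001, 0.551, 0.834, 0.0]
wrist_force: [-1.2, 0.9, 6.4]
opening: 0.264
grasp_force: 58.6
```

```bash
cat >> h.py <<'E'
def lev():
    o=ctrl.get_obs(); d=(o['eef_pos'][:2]*1000-carr(115,0)); cx,cy=d@XC,d@YC; F=o['wrist_force'][:2]
    th=.55+np.arctan2(cx,cy); t=d/np.hypot(*d); fwd=np.array([t[1],-t[0]])
    q=o['eef_rot'];R=Ro.from_quat([q[1],q[2],q[3],q[0]]).as_matrix(); yaw=np.degrees(np.arctan2(R[1,1],R[0,1])); want=np.degrees(np.arctan2(d[1],d[0]))+90
    print('theta %.3f r %.1f z %.0f Ffwd %.1f Frad %.1f Fz %.1f yaw err %.1f op %.2f gf %.0f t %.1f'%(th,np.hypot(*d),o['eef_pos'][2]*1000,F@fwd,F@t,o['wrist_force'][2],yaw-want,o['opening'],o['grasp_force'],o['time_s']))
E
python3 -c "
from h import *
lev()"
```

```text
theta 0.217 r 139.6 z 201 Ffwd 0.8 Frad -1.3 Fz 6.4 yaw err -0.1 op 0.26 gf 59 t 36.9
```

Emit:
servo_tool:
  motion:
    - [[0.08, -1.54, 0, 6.3, 0.9], [0.34, -3.05, 0, 12.6, 0.9], [0.76, -4.54, 0, 18.9, 0.9], [1.33, -5.96, 0, 25.2, 0.9], [2.06, -7.32, 0, 31.5, 0.9]]

```text
time_s: 37.4
eef_pos: [0.4574, -0.0991, 0.2012]
eef_rot: [0.002, 0.758, 0.652, 0.001]
wrist_force: [4.0, -1.0, 3.7]
opening: 0.263
grasp_force: 59.7
```

```bash
python3 -c "
from h import *
lev()"
```

```text
theta 0.766 r 140.2 z 201 Ffwd -4.1 Frad 0.5 Fz 3.7 yaw err -0.4 op 0.26 gf 60 t 37.4
```

Emit:
servo_tool:
  motion:
    - [[0.08, -1.46, 0, 6, 0.9], [0.31, -2.91, 0, 12, 0.9], [0.64, -4.18, 0, 17.4, 0.9], [0.64, -4.18, 0, 17.4, 0.9]]

```text
time_s: 37.8
eef_pos: [0.416, -0.0867, 0.2012]
eef_rot: [0.001, 0.848, 0.53, -0.0]
wrist_force: [-1.3, -4.7, 3.8]
opening: 0.268
grasp_force: 59.6
```

```bash
python3 -c "
from h import *
lev();look()"
```

```text
theta 1.076 r 140.4 z 201 Ffwd -0.9 Frad 4.8 Fz 3.8 yaw err 0.0 op 0.27 gf 60 t 37.8
scene grip [(215, (418, -83))] hub mid [ 0.8 -0.5] 191 bar top [95.4 98.1] 220
side grip [(213, (419, -88))] hub mid [0.1 1.4] 178 bar top [96.4 98.9] 110
```

Emit:
servo_tool:
  motion:
    - [[0.08, 1.46, 0, -6, 0.9], [0.31, 2.91, 0, -12, 0.9], [0.69, 4.33, 0, -18, 0.9], [1.21, 5.69, 0, -24, 0.9], [1.88, 7, 0, -30, 0.9]]

```text
time_s: 38.4
eef_pos: [0.4888, -0.0999, 0.2011]
eef_rot: [0.001, 0.679, 0.734, 0.0]
wrist_force: [-2.4, 1.5, 9.7]
opening: 0.261
grasp_force: 60.3
```

Emit:
servo_tool:
  motion:
    - [[0.08, 1.46, 0, -6, 0.9], [0.31, 2.91, 0, -12, 0.9], [0.69, 4.33, 0, -18, 0.9], [1.21, 5.69, 0, -24, 0.9], [1.88, 7, 0, -30, 0.9]]

```text
time_s: 38.9
eef_pos: [0.5569, -0.0751, 0.2011]
eef_rot: [-0.0, 0.465, 0.885, 0.0]
wrist_force: [-4.0, 2.6, 10.4]
opening: 0.263
grasp_force: 60.3
```

```bash
python3 -c "
from h import *
lev()"
```

```text
theta 0.017 r 139.5 z 201 Ffwd 1.8 Frad -4.4 Fz 10.4 yaw err -0.2 op 0.26 gf 60 t 38.9
```

Emit:
servo_tool:
  motion:
    - [[0.08, -1.46, 0, 6, 0.9], [0.31, -2.91, 0, 12, 0.9], [0.69, -4.33, 0, 18, 0.9], [1.21, -5.69, 0, 24, 0.9], [1.88, -7, 0, 30, 0.9]]

```text
time_s: 39.4
eef_pos: [0.4886, -0.0999, 0.2012]
eef_rot: [0.001, 0.682, 0.732, 0.001]
wrist_force: [3.3, 0.3, 5.8]
opening: 0.263
grasp_force: 61.0
```

Emit:
servo_tool:
  motion:
    - [[0.08, -1.46, 0, 6, 0.9], [0.31, -2.91, 0, 12, 0.9], [0.69, -4.33, 0, 18, 0.9], [1.21, -5.69, 0, 24, 0.9], [1.88, -7, 0, 30, 0.9]]

```text
time_s: 39.9
eef_pos: [0.4171, -0.0872, 0.2012]
eef_rot: [0.002, 0.848, 0.53, 0.0]
wrist_force: [1.4, -5.1, 5.4]
opening: 0.263
grasp_force: 60.8
```

```bash
python3 -c "
from h import *
lev();look()"
```

```text
theta 1.068 r 140.4 z 201 Ffwd -3.5 Frad 4.0 Fz 5.4 yaw err -0.5 op 0.26 gf 61 t 39.9
scene grip [(214, (424, -80))] hub mid [-0.  -0.4] 194 bar top [90.8 93.5] 215
side grip [(213, (416, -87))] hub mid [0.1 0.3] 181 bar top [91.6 93.6] 107
```

Emit:
servo_tool:
  motion:
    - [[0.08, 1.46, 0, -6, 0.9], [0.31, 2.91, 0, -12, 0.9], [0.69, 4.33, 0, -18, 0.9], [1.21, 5.69, 0, -24, 0.9], [1.88, 7, 0, -30, 0.9]]

```text
time_s: 40.5
eef_pos: [0.4888, -0.0999, 0.2011]
eef_rot: [0.001, 0.679, 0.734, 0.0]
wrist_force: [-3.2, -0.3, 9.8]
opening: 0.261
grasp_force: 61.4
```

Emit:
servo_tool:
  motion:
    - [[0.08, 1.46, 0, -6, 0.9], [0.31, 2.91, 0, -12, 0.9], [0.69, 4.33, 0, -18, 0.9], [1.21, 5.69, 0, -24, 0.9], [1.88, 7, 0, -30, 0.9]]

```text
time_s: 41.0
eef_pos: [0.557, -0.075, 0.2011]
eef_rot: [0.0, 0.466, 0.885, 0.0]
wrist_force: [-3.4, 3.4, 10.5]
opening: 0.264
grasp_force: 61.4
```

Emit:
servo_tool:
  motion:
    - [[0.08, -1.46, 0, 6, 0.9], [0.31, -2.91, 0, 12, 0.9], [0.69, -4.33, 0, 18, 0.9], [1.21, -5.69, 0, 24, 0.9], [1.88, -7, 0, 30, 0.9]]

```text
time_s: 41.5
eef_pos: [0.4886, -0.0999, 0.2012]
eef_rot: [0.002, 0.682, 0.732, 0.001]
wrist_force: [3.1, 0.2, 5.7]
opening: 0.264
grasp_force: 61.2
```

Emit:
servo_tool:
  motion:
    - [[0.08, -1.46, 0, 6, 0.9], [0.31, -2.91, 0, 12, 0.9], [0.69, -4.33, 0, 18, 0.9], [1.21, -5.69, 0, 24, 0.9], [1.88, -7, 0, 30, 0.9]]

```text
time_s: 42.0
eef_pos: [0.417, -0.0872, 0.2012]
eef_rot: [0.002, 0.848, 0.53, 0.0]
wrist_force: [1.6, -5.6, 5.9]
opening: 0.266
grasp_force: 61.1
```

```bash
python3 -c "
from h import *
lev()"
```

```text
theta 1.068 r 140.4 z 201 Ffwd -3.9 Frad 4.4 Fz 5.9 yaw err -0.5 op 0.27 gf 61 t 42.0
```

Emit:
servo_tool:
  motion:
    - [[0.08, 1.46, 0, -6, 0.9], [0.31, 2.91, 0, -12, 0.9], [0.69, 4.33, 0, -18, 0.9], [1.21, 5.69, 0, -24, 0.9], [1.88, 7, 0, -30, 0.9]]

```text
time_s: 42.5
eef_pos: [0.4888, -0.0999, 0.2011]
eef_rot: [0.001, 0.679, 0.734, 0.0]
wrist_force: [-2.6, 0.4, 9.5]
opening: 0.267
grasp_force: 61.6
```

Emit:
servo_tool:
  motion:
    - [[0.08, 1.46, 0, -6, 0.9], [0.31, 2.91, 0, -12, 0.9], [0.69, 4.33, 0, -18, 0.9], [1.21, 5.69, 0, -24, 0.9], [1.88, 7, 0, -30, 0.9]]

```text
time_s: 43.0
eef_pos: [0.557, -0.075, 0.2011]
eef_rot: [0.0, 0.466, 0.885, 0.0]
wrist_force: [-4.1, 2.2, 10.7]
opening: 0.262
grasp_force: 61.6
```

Emit:
servo_tool:
  motion:
    - [[0.08, -1.46, 0, 6, 0.9], [0.31, -2.91, 0, 12, 0.9], [0.69, -4.33, 0, 18, 0.9], [1.21, -5.69, 0, 24, 0.9], [1.88, -7, 0, 30, 0.9]]

```text
time_s: 43.5
eef_pos: [0.4886, -0.0999, 0.2012]
eef_rot: [0.002, 0.682, 0.732, 0.001]
wrist_force: [3.2, -0.5, 4.9]
opening: 0.263
grasp_force: 61.4
```

Emit:
servo_tool:
  motion:
    - [[0.08, -1.46, 0, 6, 0.9], [0.31, -2.91, 0, 12, 0.9], [0.69, -4.33, 0, 18, 0.9], [1.21, -5.69, 0, 24, 0.9], [1.88, -7, 0, 30, 0.9]]

```text
time_s: 44.0
eef_pos: [0.417, -0.0871, 0.2012]
eef_rot: [0.002, 0.848, 0.53, 0.0]
wrist_force: [0.7, -5.2, 5.2]
opening: 0.263
grasp_force: 61.3
```

```bash
python3 -c "
from h import *
lev();look()"
```

```text
theta 1.068 r 140.4 z 201 Ffwd -2.9 Frad 4.4 Fz 5.2 yaw err -0.5 op 0.26 gf 61 t 44.0
scene grip [(216, (423, -84))] hub mid [ 1.2 -0.8] 191 bar top [81.4 84.7] 213
side grip [(214, (418, -88))] hub mid [0.8 1.1] 190 bar top [82.2 84.3] 80
```

Emit:
servo_tool:
  motion:
    - [[0.08, 1.46, 0, -6, 0.9], [0.31, 2.91, 0, -12, 0.9], [0.69, 4.33, 0, -18, 0.9], [1.21, 5.69, 0, -24, 0.9], [1.88, 7, 0, -30, 0.9]]

```text
time_s: 44.6
eef_pos: [0.4888, -0.0999, 0.2011]
eef_rot: [0.001, 0.679, 0.734, -0.0]
wrist_force: [-2.8, -0.3, 9.5]
opening: 0.258
grasp_force: 61.9
```

Emit:
servo_tool:
  motion:
    - [[0.08, 1.46, 0, -6, 0.9], [0.31, 2.91, 0, -12, 0.9], [0.69, 4.33, 0, -18, 0.9], [1.21, 5.69, 0, -24, 0.9], [1.88, 7, 0, -30, 0.9]]

```text
time_s: 45.1
eef_pos: [0.557, -0.075, 0.2011]
eef_rot: [0.0, 0.466, 0.885, 0.0]
wrist_force: [-2.8, 1.1, 10.0]
opening: 0.266
grasp_force: 61.8
```

Emit:
servo_tool:
  motion:
    - [[0.08, -1.46, 0, 6, 0.9], [0.31, -2.91, 0, 12, 0.9], [0.69, -4.33, 0, 18, 0.9], [1.21, -5.69, 0, 24, 0.9], [1.88, -7, 0, 30, 0.9]]

```text
time_s: 45.6
eef_pos: [0.4886, -0.0999, 0.2012]
eef_rot: [0.002, 0.682, 0.732, 0.001]
wrist_force: [3.8, -1.5, 5.1]
opening: 0.262
grasp_force: 61.6
```

Emit:
servo_tool:
  motion:
    - [[0.08, -1.46, 0, 6, 0.9], [0.31, -2.91, 0, 12, 0.9], [0.69, -4.33, 0, 18, 0.9], [1.21, -5.69, 0, 24, 0.9], [1.88, -7, 0, 30, 0.9]]

```text
time_s: 46.1
eef_pos: [0.417, -0.0871, 0.2012]
eef_rot: [0.002, 0.848, 0.53, -0.0]
wrist_force: [2.3, -6.9, 5.6]
opening: 0.265
grasp_force: 61.5
```

Emit:
servo_tool:
  motion:
    - [[0.08, 1.46, 0, -6, 0.9], [0.31, 2.91, 0, -12, 0.9], [0.69, 4.33, 0, -18, 0.9], [1.21, 5.69, 0, -24, 0.9], [1.88, 7, 0, -30, 0.9]]

```text
time_s: 46.6
eef_pos: [0.4888, -0.0999, 0.2011]
eef_rot: [0.001, 0.679, 0.734, -0.0]
wrist_force: [-2.3, -1.2, 8.7]
opening: 0.264
grasp_force: 62.1
```

Emit:
servo_tool:
  motion:
    - [[0.08, 1.46, 0, -6, 0.9], [0.31, 2.91, 0, -12, 0.9], [0.69, 4.33, 0, -18, 0.9], [1.21, 5.69, 0, -24, 0.9], [1.88, 7, 0, -30, 0.9]]

```text
time_s: 47.1
eef_pos: [0.5571, -0.0749, 0.2011]
eef_rot: [0.0, 0.466, 0.885, 0.0]
wrist_force: [-3.3, 1.2, 10.7]
opening: 0.264
grasp_force: 62.0
```

```bash
python3 -c "
from h import *
lev();look()"
```

```text
theta 0.016 r 139.5 z 201 Ffwd 2.0 Frad -2.9 Fz 10.7 yaw err -0.3 op 0.26 gf 62 t 47.1
scene grip [(211, (569, -80)), (202, (577, -61))] hub mid [ 0.4 -0.2] 194 bar top [76.3 78.9] 209
side grip [(212, (562, -82))] hub mid [ 3.8 -0.5] 77 bar top [77.8 80. ] 49
```

Emit:
servo_tool:
  motion:
    - [[0.08, -1.46, 0, 6, 0.9], [0.31, -2.91, 0, 12, 0.9], [0.69, -4.33, 0, 18, 0.9], [1.21, -5.69, 0, 24, 0.9], [1.88, -7, 0, 30, 0.9]]

```text
time_s: 47.7
eef_pos: [0.4886, -0.0998, 0.2012]
eef_rot: [0.002, 0.682, 0.732, 0.0]
wrist_force: [3.0, -2.1, 5.2]
opening: 0.268
grasp_force: 61.7
```

Emit:
servo_tool:
  motion:
    - [[0.08, -1.46, 0, 6, 0.9], [0.31, -2.91, 0, 12, 0.9], [0.69, -4.33, 0, 18, 0.9], [1.21, -5.69, 0, 24, 0.9], [1.88, -7, 0, 30, 0.9]]

```text
time_s: 48.2
eef_pos: [0.4169, -0.0871, 0.2012]
eef_rot: [0.002, 0.848, 0.53, -0.0]
wrist_force: [1.4, -7.3, 5.0]
opening: 0.261
grasp_force: 61.6
```

```bash
python3 -c "
from h import *
lev();look()"
```

```text
theta 1.069 r 140.4 z 201 Ffwd -4.4 Frad 6.0 Fz 5.0 yaw err -0.4 op 0.26 gf 62 t 48.2
scene grip [(214, (422, -82))] hub mid [ 1.3 -0.6] 195 bar top [71.7 74.9] 203
side grip [(213, (416, -94))] hub mid [0.8 1.3] 189 bar top [72.9 74.6] 56
```

Emit:
servo_tool:
  motion:
    - [[0.08, 1.46, 0, -6, 0.9], [0.31, 2.91, 0, -12, 0.9], [0.69, 4.33, 0, -18, 0.9], [1.21, 5.69, 0, -24, 0.9], [1.88, 7, 0, -30, 0.9]]

```text
time_s: 48.8
eef_pos: [0.4888, -0.0999, 0.2011]
eef_rot: [0.001, 0.679, 0.734, -0.0]
wrist_force: [-2.8, -2.7, 9.8]
opening: 0.264
grasp_force: 62.1
```

Emit:
servo_tool:
  motion:
    - [[0.08, 1.46, 0, -6, 0.9], [0.31, 2.91, 0, -12, 0.9], [0.69, 4.33, 0, -18, 0.9], [1.21, 5.69, 0, -24, 0.9], [1.88, 7, 0, -30, 0.9]]

```text
time_s: 49.3
eef_pos: [0.5571, -0.0749, 0.2011]
eef_rot: [0.0, 0.466, 0.885, 0.0]
wrist_force: [-3.0, 1.6, 9.3]
opening: 0.265
grasp_force: 62.1
```

Emit:
servo_tool:
  motion:
    - [[0.02, -0.73, 0, 3, 0.9], [0.08, -1.46, 0, 6, 0.9], [0.31, -2.91, 0, 12, 0.9], [0.69, -4.33, 0, 18, 0.9], [0.69, -4.33, 0, 18, 0.9]]

```text
time_s: 49.8
eef_pos: [0.5165, -0.0946, 0.2012]
eef_rot: [0.001, 0.601, 0.799, -0.0]
wrist_force: [0.7, -3.8, 4.7]
opening: 0.263
grasp_force: 61.6
```

```bash
python3 -c "
from h import *
lev();look()"
```

```text
theta 0.340 r 139.7 z 201 Ffwd 0.4 Frad 3.9 Fz 4.7 yaw err -0.2 op 0.26 gf 62 t 49.8
scene grip [(204, (541, -87))] hub mid [ 0.1 -0.4] 192 bar top [71.3 74.6] 203
side grip [(215, (515, -104))] hub mid None 0 bar top [73.  74.3] 27
```

Emit:
servo_tool:
  motion:
    - [[0.08, -1.46, 0, 6, 0.9], [0.31, -2.91, 0, 12, 0.9], [0.69, -4.33, 0, 18, 0.9], [0.69, -4.33, 0, 18, 0.9]]

```text
time_s: 50.3
eef_pos: [0.4729, -0.1003, 0.2012]
eef_rot: [0.002, 0.719, 0.695, -0.0]
wrist_force: [-0.0, -6.5, 2.9]
opening: 0.265
grasp_force: 61.6
```

Emit:
servo_tool:
  motion:
    - [[0.02, -0.73, 0, 3, 0.9], [0.08, -1.46, 0, 6, 0.9], [0.18, -2.19, 0, 9, 0.9], [0.18, -2.19, 0, 9, 0.9]]

```text
time_s: 50.7
eef_pos: [0.4515, -0.0981, 0.2012]
eef_rot: [0.002, 0.771, 0.637, -0.0]
wrist_force: [0.3, -7.2, 4.4]
opening: 0.267
grasp_force: 61.6
```

```bash
python3 -c "
from h import *
lev();look()"
```

```text
theta 0.809 r 140.1 z 201 Ffwd -1.6 Frad 7.0 Fz 4.4 yaw err -0.2 op 0.27 gf 62 t 50.7
scene grip [(214, (455, -92))] hub mid [ 0.2 -0.6] 197 bar top [69.2 71.4] 200
side grip [(214, (452, -99))] hub mid [-7.4 -1.5] 35 bar top None 0
```

Emit:
servo_tool:
  motion:
    - [[-0.1, -0.73, 0, 3, 0.9], [-0.1, -1.46, 0, 6, 0.9], [-0.1, -1.46, 0, 6, 0.9]]

```text
time_s: 51.1
eef_pos: [0.4372, -0.0949, 0.2012]
eef_rot: [0.001, 0.803, 0.596, 0.001]
wrist_force: [1.4, -0.3, 5.3]
opening: 0.261
grasp_force: 61.8
```

Emit:
servo_tool:
  motion:
    - [[0.02, -0.73, 0, 3, 0.9], [0.08, -1.46, 0, 6, 0.9], [0.13, -1.95, 0, 8, 0.9], [0.13, -1.95, 0, 8, 0.9]]

```text
time_s: 51.5
eef_pos: [0.419, -0.0881, 0.2012]
eef_rot: [0.001, 0.842, 0.539, 0.001]
wrist_force: [1.9, -1.0, 5.0]
opening: 0.262
grasp_force: 61.8
```

```bash
python3 -c "
from h import *
lev();look()"
```

```text
theta 1.052 r 140.4 z 201 Ffwd -2.2 Frad 0.1 Fz 5.0 yaw err -0.2 op 0.26 gf 62 t 51.5
scene grip [(216, (423, -82))] hub mid [ 1.4 -0.7] 193 bar top [67.7 70.4] 194
side grip [(213, (420, -89))] hub mid [1.  1.5] 188 bar top [68.7 70.1] 25
```

Emit:
servo_tool:
  motion:
    - [[0.08, 1.46, 0, -6, 0.9], [0.31, 2.91, 0, -12, 0.9], [0.69, 4.33, 0, -18, 0.9], [1.21, 5.69, 0, -24, 0.9], [1.88, 7, 0, -30, 0.9]]

```text
time_s: 52.1
eef_pos: [0.4909, -0.0998, 0.2011]
eef_rot: [0.0, 0.672, 0.74, 0.001]
wrist_force: [-2.6, 3.2, 10.6]
opening: 0.265
grasp_force: 62.2
```

Emit:
servo_tool:
  motion:
    - [[0.08, 1.46, 0, -6, 0.9], [0.31, 2.91, 0, -12, 0.9], [0.69, 4.33, 0, -18, 0.9], [1.21, 5.69, 0, -24, 0.9], [1.74, 6.78, 0, -29, 0.9]]

```text
time_s: 52.6
eef_pos: [0.5564, -0.0754, 0.2011]
eef_rot: [-0.0, 0.465, 0.885, 0.001]
wrist_force: [-5.5, 3.3, 12.3]
opening: 0.258
grasp_force: 62.4
```

Emit:
servo_tool:
  motion:
    - [[0.02, -0.73, 0, 3, 0.9], [0.08, -1.46, 0, 6, 0.9], [0.18, -2.19, 0, 9, 0.9], [0.31, -2.91, 0, 12, 0.9], [0.31, -2.91, 0, 12, 0.9]]

```text
time_s: 53.1
eef_pos: [0.53, -0.0899, 0.2011]
eef_rot: [0.0, 0.558, 0.83, 0.001]
wrist_force: [-1.6, 2.5, 8.4]
opening: 0.265
grasp_force: 62.1
```

```bash
python3 -c "
from h import *
lev()"
```

```text
theta 0.238 r 139.7 z 201 Ffwd 0.5 Frad -2.9 Fz 8.4 yaw err 0.1 op 0.26 gf 62 t 53.1
```

Emit:
servo_tool:
  motion:
    - [[0.02, -0.73, 0, 3, 0.9], [0.05, -1.22, 0, 5, 0.9], [0.05, -1.22, 0, 5, 0.9]]

```text
time_s: 53.4
eef_pos: [0.5191, -0.0938, 0.2011]
eef_rot: [0.001, 0.593, 0.805, 0.001]
wrist_force: [0.8, 2.7, 6.4]
opening: 0.259
grasp_force: 62.0
```

```bash
python3 -c "
from h import *
lev()"
```

```text
theta 0.321 r 139.8 z 201 Ffwd -1.6 Frad -2.4 Fz 6.4 yaw err -0.1 op 0.26 gf 62 t 53.4
```

Emit:
servo_tool:
  motion:
    - [[0.01, -0.49, 0, 2, 0.9], [0.03, -0.98, 0, 4, 0.9], [0.03, -0.98, 0, 4, 0.9]]

```text
time_s: 53.7
eef_pos: [0.5097, -0.0965, 0.2011]
eef_rot: [0.001, 0.621, 0.784, 0.001]
wrist_force: [2.1, 3.0, 7.5]
opening: 0.267
grasp_force: 62.0
```

```bash
python3 -c "
from h import *
lev()"
```

```text
theta 0.390 r 139.8 z 201 Ffwd -2.7 Frad -2.5 Fz 7.5 yaw err -0.1 op 0.27 gf 62 t 53.7
```

Emit:
servo_tool:
  motion:
    - [[0.01, -0.49, 0, 2, 0.9], [0.03, -0.98, 0, 4, 0.9], [0.03, -0.98, 0, 4, 0.9]]

```text
time_s: 54.0
eef_pos: [0.5001, -0.0984, 0.2011]
eef_rot: [0.001, 0.648, 0.762, 0.001]
wrist_force: [1.3, 4.0, 6.1]
opening: 0.265
grasp_force: 62.0
```

```bash
python3 -c "
from h import *
lev();look()"
```

```text
theta 0.460 r 139.9 z 201 Ffwd -2.0 Frad -3.7 Fz 6.1 yaw err -0.1 op 0.27 gf 62 t 54.0
scene grip [(209, (505, -88))] hub mid [ 0.6 -0.4] 193 bar top [66.6 69.1] 189
side grip [(216, (499, -107))] hub mid None 0 bar top [67.  68.6] 15
```

Emit:
servo_tool:
  motion:
    - [[0.01, -0.49, 0, 2, 0.9], [0.03, -0.98, 0, 4, 0.9], [0.03, -0.98, 0, 4, 0.9]]

```text
time_s: 54.4
eef_pos: [0.4905, -0.0998, 0.2012]
eef_rot: [0.001, 0.674, 0.739, 0.001]
wrist_force: [1.9, 2.7, 6.1]
opening: 0.265
grasp_force: 62.0
```

```bash
python3 -c "
from h import *
lev()"
```

```text
theta 0.530 r 140.0 z 201 Ffwd -2.2 Frad -2.5 Fz 6.1 yaw err -0.1 op 0.27 gf 62 t 54.4
```

Emit:
servo_tool:
  motion:
    - [[0.01, -0.49, 0, 2, 0.9], [0.03, -0.98, 0, 4, 0.9], [0.03, -0.98, 0, 4, 0.9]]

```text
time_s: 54.7
eef_pos: [0.4807, -0.1004, 0.2011]
eef_rot: [0.001, 0.699, 0.715, 0.001]
wrist_force: [2.1, 1.4, 7.1]
opening: 0.262
grasp_force: 61.9
```

```bash
python3 -c "
from h import *
lev()"
```

```text
theta 0.600 r 140.0 z 201 Ffwd -2.1 Frad -1.3 Fz 7.1 yaw err -0.1 op 0.26 gf 62 t 54.7
```

Emit:
servo_tool:
  motion:
    - [[0.01, -0.49, 0, 2, 0.9], [0.03, -0.98, 0, 4, 0.9], [0.03, -0.98, 0, 4, 0.9]]

```text
time_s: 55.0
eef_pos: [0.4713, -0.1004, 0.2012]
eef_rot: [0.001, 0.724, 0.69, 0.002]
wrist_force: [4.8, 2.7, 4.8]
opening: 0.268
grasp_force: 61.8
```

```bash
python3 -c "
from h import *
lev();look()"
```

```text
theta 0.667 r 140.1 z 201 Ffwd -4.7 Frad -2.9 Fz 4.8 yaw err -0.2 op 0.27 gf 62 t 55.0
scene grip [(211, (476, -92))] hub mid [ 1.3 -0.4] 193 bar top [65.3 68. ] 184
side grip [(215, (468, -106))] hub mid None 0 bar top None 0
```

Force is rising, so I take smaller steps.

Emit:
servo_tool:
  motion:
    - [[0.01, -0.49, 0, 2, 0.9], [0.01, -0.49, 0, 2, 0.9], [0.01, -0.49, 0, 2, 0.9]]

```text
time_s: 55.4
eef_pos: [0.4669, -0.1001, 0.2012]
eef_rot: [0.001, 0.736, 0.677, 0.002]
wrist_force: [5.5, 2.0, 4.8]
opening: 0.264
grasp_force: 61.7
```

```bash
python3 -c "
from h import *
lev()"
```

```text
theta 0.699 r 140.1 z 201 Ffwd -5.4 Frad -2.4 Fz 4.8 yaw err -0.4 op 0.26 gf 62 t 55.4
```

Emit:
servo_tool:
  motion:
    - [[0.01, -0.49, 0, 2, 0.9], [0.01, -0.49, 0, 2, 0.9], [0.01, -0.49, 0, 2, 0.9]]

```text
time_s: 55.7
eef_pos: [0.4623, -0.0997, 0.2012]
eef_rot: [0.002, 0.747, 0.665, 0.002]
wrist_force: [7.7, 2.4, 3.6]
opening: 0.262
grasp_force: 61.6
```

```bash
python3 -c "
from h import *
lev()"
```

```text
theta 0.731 r 140.1 z 201 Ffwd -7.4 Frad -3.2 Fz 3.6 yaw err -0.5 op 0.26 gf 62 t 55.7
```

Emit:
servo_tool:
  motion:
    - [[0.01, -0.49, 0, 2, 0.9], [0.01, -0.49, 0, 2, 0.9], [0.01, -0.49, 0, 2, 0.9]]

```text
time_s: 56.0
eef_pos: [0.4578, -0.0992, 0.2012]
eef_rot: [0.002, 0.759, 0.652, 0.002]
wrist_force: [10.2, 1.4, 2.3]
opening: 0.263
grasp_force: 61.6
```

```bash
python3 -c "
from h import *
lev()"
```

```text
theta 0.764 r 140.1 z 201 Ffwd -9.9 Frad -2.8 Fz 2.3 yaw err -0.6 op 0.26 gf 62 t 56.0
```

Emit:
servo_tool:
  motion:
    - [[0.01, -0.49, 0, 2, 0.9], [0.01, -0.49, 0, 2, 0.9], [0.01, -0.49, 0, 2, 0.9]]

```text
time_s: 56.3
eef_pos: [0.4533, -0.0985, 0.2013]
eef_rot: [0.002, 0.77, 0.638, 0.003]
wrist_force: [10.9, 1.1, -0.2]
opening: 0.262
grasp_force: 61.6
```

```bash
python3 -c "
from h import *
lev()"
```

```text
theta 0.796 r 140.1 z 201 Ffwd -10.6 Frad -3.0 Fz -0.2 yaw err -0.8 op 0.26 gf 62 t 56.3
```

Emit:
servo_tool:
  motion:
    - [[0.01, -0.49, 0, 1, 0.9], [0.01, -0.49, 0, 1, 0.9], [0.01, -0.49, 0, 1, 0.9]]

```text
time_s: 56.6
eef_pos: [0.4493, -0.0977, 0.2013]
eef_rot: [0.003, 0.776, 0.631, 0.003]
wrist_force: [16.1, -0.4, -3.2]
opening: 0.262
grasp_force: 61.5
```

```bash
python3 -c "
from h import *
lev()"
```

```text
theta 0.825 r 140.2 z 201 Ffwd -15.8 Frad -2.9 Fz -3.2 yaw err -0.2 op 0.26 gf 62 t 56.6
```

Emit:
servo_tool:
  motion:
    - [[0.01, -0.3, 0, 0, 0.9], [0.01, -0.3, 0, 0, 0.9], [0.01, -0.3, 0, 0, 0.9]]

```text
time_s: 56.9
eef_pos: [0.4473, -0.0973, 0.2013]
eef_rot: [0.004, 0.776, 0.631, 0.004]
wrist_force: [20.7, -1.5, -7.5]
opening: 0.265
grasp_force: 61.5
```

```bash
python3 -c "
from h import *
lev()"
```

```text
theta 0.840 r 140.1 z 201 Ffwd -20.5 Frad -3.0 Fz -7.5 yaw err 0.6 op 0.26 gf 62 t 56.9
```

Emit:
servo_tool:
  motion:
    - [[0, -0.2, 0, 0, 0.9], [0, -0.2, 0, 0, 0.9], [0, -0.2, 0, 0, 0.9], [0, -0.2, 0, 0, 0.9], [0, -0.2, 0, 0, 0.9]]

```text
time_s: 57.4
eef_pos: [0.4459, -0.097, 0.2014]
eef_rot: [0.004, 0.776, 0.63, 0.005]
wrist_force: [24.2, -1.2, -9.2]
opening: 0.263
grasp_force: 61.5
```

```bash
python3 -c "
from h import *
lev();look();o=ctrl.get_obs();print(o['torque'])"
```

```text
theta 0.850 r 140.1 z 201 Ffwd -23.9 Frad -4.3 Fz -9.2 yaw err 1.1 op 0.26 gf 62 t 57.4
scene grip [(214, (451, -91))] hub mid [ 0.4 -0.5] 195 bar top [65.  67.9] 184
side grip [(215, (446, -97))] hub mid [-2.4  0.8] 72 bar top [65.8 66.9] 4
[-0.02087388 -2.99544454 -0.59167155]
```

Firmly stalled at 24 N. I ease off, release and lift clear.

Emit:
servo_tool:
  motion:
    - [[0, 0.5, 0, 0, 0.9], [0, 1, 0, 0, 0.9], [0, 1.3, 0, 0, 0.9], [0, 1.3, 0, 0, -0.5], [0, 1.3, 0, 0, -1]]

```text
time_s: 58.0
eef_pos: [0.4541, -0.0985, 0.1998]
eef_rot: [-0.0, 0.776, 0.631, 0.001]
wrist_force: [2.3, -0.0, -1.6]
opening: 0.591
grasp_force: 0.9
```

Emit:
servo_tool:
  motion:
    - [[0, 0, 0, 0, -1], [0, 0, 0, 0, -1], [0, 0, 0, 0, -1], [0, 0, -4, 0, -1], [0, 0, -8, 0, -1]]

```text
time_s: 58.5
eef_pos: [0.4523, -0.0985, 0.28]
eef_rot: [-0.002, 0.776, 0.631, -0.001]
wrist_force: [0.7, 0.4, 0.9]
opening: 0.999
grasp_force: 0.0
```

Emit:
servo_tool:
  motion:
    - [[0, 0, -4, 0, -1], [-4, 0, -6, 0, -1], [-8, 0, -6, 0, -1], [-12, 0, -6, 0, -1], [-12, 0, -6, 0, -1]]

```text
time_s: 59.0
eef_pos: [0.4277, -0.2202, 0.3403]
eef_rot: [0.0, 0.777, 0.629, -0.001]
wrist_force: [-0.5, 0.7, 0.2]
opening: 0.997
grasp_force: 0.0
```

```bash
python3 -c "
from h import *
lev();look();scraps()
c=ctrl.camera('scene');d=ctrl.camera('side')
cv2.imwrite('pics/v4.png',np.hstack([cv2.resize(c['pixels'][100:340,60:480,::-1],(400,228)),cv2.resize(d['pixels'][110:350,140:,::-1],(400,228))]))
"
```

```text
theta 0.812 r 264.4 z 340 Ffwd 0.6 Frad -0.6 Fz 0.2 yaw err -1.2 op 1.00 gf 0 t 59.0
scene grip [(211, (473, -99))] hub mid [ 0.3 -0.4] 193 bar top [65.6 68.2] 185
side grip [(211, (471, -107))] hub mid None 0 bar top None 0
scene
   (array([349., 234.]), 31, 232, (557, 249), (78, 27), 118, (556, 249))
   (array([179., 278.]), 30, 279, (792, -147), (75, 27), 141, (791, -145))
side
   (array([228., 191.]), 31, 161, (558, 248), (76, 28), 119, (553, 247))
   (array([381., 251.]), 31, 260, (792, -148), (75, 28), 142, (792, -149))
```

View pics/v4.png

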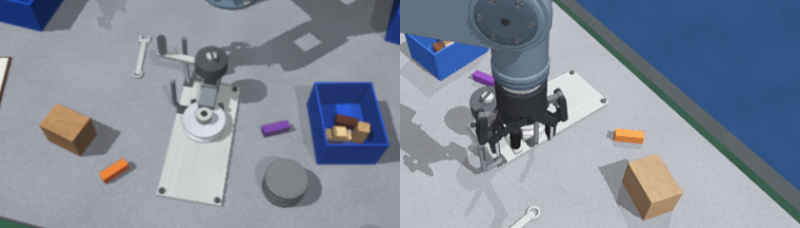

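The final view shows the pulley home under the lowered bar at (205,120), the scraps in the bin at (345,130), and the bystanders in place.

```bash
python3 -c "
from bench import ctrl
print(ctrl.hand_in())"
```

```text
the job is handed in; nothing more can be done
None
```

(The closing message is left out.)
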